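# Weigh out casting pellets

## Robot

A 7-joint arm with a two-finger parallel gripper is mounted at the origin on the work surface. World frame = base frame: x ahead of the robot, y to its left, z up, the work surface at z = 0. Lengths are in m, angles in rad, forces in N, time in s.
With the tool pointing down it reaches from about 0.425 to 0.925 m from the base axis. Payload 6.8 kg.
Tool frame: the origin (TCP) lies at the very end of the fingers, on their centre line; the grasp point (between the pads) lies bot.grip_depth behind it (bot.grip_depth is the distance from the TCP to the grasp point, in m); z points along the fingers, y is the line along which they close (so a half turn about z gives the same grasp; the last joint's range is limited). The gripper opens to 85 mm and grips with 20 to 120 N. Pads are 22 mm wide; open, the fingers measure 114 mm over their backs; the gripper's body (76 mm by 85 mm) begins 54 mm behind the grasp point. The pads swing forward as they close: fully open they stand 13 mm farther back than shut.
Start: joints at [1.127, 0.477, 0.022, 1.555, -0.011, 1.109, -0.083], TCP at [0.222, -0.637, 0.231] pointing down, gripper open.
Joint ranges: [-2.96, 2.96], [-0.34, 2.1], [-1.41, 1.46], [0.24, 2.44], [-1.37, 4.51], [0.17, 1.92], [-2.96, 2.96]. Speed limits (rad/s): [2.39, 2.39, 3.14, 3.14, 3.14, 3.14, 3.14].

## Interface

Orientations are given as a unit quaternion [w, x, y, z].
In Python, from station import bot gives the robot as it stands.
- The arm moves only by the tool send_rows, never from a script. Its arguments are lists of equal length, an entry for each row: "slide": the shift along the tool's x, y, z in mm, a list of three; "roll": the turn about the tool's z in degrees; "claw": the opening, from 0 (shut) to 1 (fully open). A call has exactly 8 rows; each row is the pose to reach, as a shift and turn from the pose commanded when the call began, along the tool's axes at that moment; what a row does not reach only later rows make up. A row lasts 1/12 s, in which the tool goes at most 41.7 mm and 7.16 degrees, less where a joint would pass 70% of its speed; a pose out of reach is approached as far as the arm can. A call with a gripper value outside its range is refused whole. The fingers move at their own pace and stop on an object; "force" is the grip in N (left out, the last holds). Time passes only in rows, so rows that repeat a pose let the fingers close, or fill a call up. It gives the time, the measured TCP pose, the force, the opening and the grip force at its end, in the units of the state.
- bot.get_obs(): the state, without advancing time (a new reading comes with each control period).
- bot.read_camera(name): name is "side" or "top" or "wrist"; returns the picture (420x560x3 uint8, red, green, blue); there is no depth.
- bot.camera_model(name): a dict with "camera_matrix" (3x3 intrinsics, pixels), "camera_from_world" (4x4, takes a point from world to camera coordinates). Camera axes: x right, y down, z forward; pixel columns grow to the right and rows downward; lengths in m; the calibration is good to about 2 mm. A picture is of the moment at which its call begins: read the wrist's pose just before it. camera_model takes no time and is no camera call; for the wrist camera it gives the pose at the moment of the call.
- bot.hand_in(): hands the job in; it is judged then, once.
The state is a dict: "t": time; "q": joint angles; "joint_vel": joint speeds; "joint_torque": joint torques, N m; "eef_pos": TCP position; "tool_rot": TCP orientation; "contact_force": force on the tool from outside, world axes, zero at the start; "torque": the same for the moment, N m; "gripper_width": opening from 0.0 (shut) to 1.0 (fully open); "grasp_force": force on a finger pad.
Only numpy, scipy, OpenCV 4.12 (cv2) and the standard library are available. Lean on these libraries where they do the work, as an engineer would, in place of code of your own. Each camera call takes 0.05 s, during which the arm holds its last target. There are 200 camera calls.

## Task

Lift the loose cap off the pellet trough and set it flat, fully down inside the cap holder. Then use the scoop, never the fingers, to lift all three metal pellets out of the trough and tip them into the dish on the balance. Finish by standing the scoop upright on the bench, and leave the dental model, jar and spatula where they are.

Things in the scene. Friction and masses are not known exactly. Their poses are not given: they have to be found in the camera images.
- trough: Fixed grey trough under the cap, 176 (x) x 66 x 40 high, its -x end towards the robot. Origin: centre of its underside. Inside: 58 wide with upright sides; level floor 6 above the underside, x from -59 to 84; +x end upright; -x end leans out 35 degrees from upright (from floor at x = -59 to rim at x = -83). The pellets lie on the floor near the -x end, x -59 to -9.
- cap: Loose white cap on the trough, 188 (x) x 78; its 8 mm skirt hangs outside the trough's rim with 3 mm play. Origin: centre of the skirt's lower edge (32 above the trough's origin); top face 12 above the origin. On top a finger bar, 60 long (x), 18 wide (y), from 12 to 38 above the origin. 0.13 kg.
- cap_holder: Fixed shallow aluminium tray for the cap, 204 (x) x 94 outside, rim 4 thick and 14 high, floor 4 thick; inside 196 x 86, so the cap has 4 mm play on each side. A small flat tab sticks out at the +x end. Origin: centre of the underside.
- balance: Fixed white bench balance, 170 (x) x 140 (y), its top 44 high; the weighing dish stands on it, the display at its -x end. Origin: centre of its underside.
- dish (a point): Centre of the inner floor of the balance's round steel dish: 51 above the bench; inner radius 37 at the floor, about 49 at the rim, which is 27 above this point. The dish is fixed to the balance.
- scoop: Loose aluminium scoop standing on the bench: flat floor 70 (x) x 52 (y), 2 thick, open nose at x = -35 (fits the trough with 3 mm play each side); side walls 2 thick, 18 high, from x = -19 to the back wall at x 14 to 19. Behind that an upright square wooden handle: x 19 to 35, 18 wide (y), 112 high. Origin: centre of the underside. 0.09 kg.
- pellet0: Round metal alloy pellet, a ball 15 across, 15 g, free to roll. Origin: its centre.
- pellet1: Round metal alloy pellet, a ball 15 across, 15 g, free to roll. Origin: its centre.
- pellet2: Round metal alloy pellet, a ball 15 across, 15 g, free to roll. Origin: its centre.
- model: Bystander: small dental model on a blue base, 55 x 62 x 35 high. Origin: centre of its underside.
- jar: Bystander: small amber jar, 44 across, 55 high. Origin: centre of its underside.
- wax_spatula: Bystander: spatula lying on the bench, 170 long along its x. Origin: underside.
Things that resemble listed ones, but are neither listed nor needed, are in the scene too. What is shaped like the cap but green or red is not meant.

How it is judged:
On the way, in this order (a step that is already met when the one before it is completed fails the run):
1. the cap lies flat inside the cap holder, let go (x of cap in the frame of cap_holder between -0.009 and 0.009 m and y of cap in the frame of cap_holder between -0.009 and 0.009 m and z of cap in the frame of cap_holder between 0 and 0.008 m and angle between cap's own z axis and vertical below 0.06 rad and contact force between the fingers and cap below 0.1 N), for 0.2 s.
2. all three pellets lie in the dish (horizontal distance between each of pellet0, pellet1, pellet2 and dish below 0.05 m and z of pellet0 in the frame of dish between 0.004 and 0.032 m and z of pellet1 in the frame of dish between 0.004 and 0.032 m and z of pellet2 in the frame of dish between 0.004 and 0.032 m), for 0.2 s.
At the end, for the whole second after the job is handed in: Cap let go, level (0.06 rad) inside the holder's rim (within 9 mm of its centre each way, down on its floor); all three pellets in the dish (within 50 mm of its centre, at most 32 mm above its floor); scoop upright (0.12 rad) on the bench; all at rest (all of step 1 and all of step 2 and linear speed of each of pellet0, pellet1, pellet2 below 0.03 m/s and angle between scoop's own z axis and vertical below 0.12 rad and height (world z) of scoop between -0.004 and 0.006 m and linear speed of each of scoop, cap below 0.02 m/s); the robot touches nothing.
It fails at once if the fingers touch a pellet (contact force between the fingers and pellet0 above 0.3 N or contact force between the fingers and pellet1 above 0.3 N or contact force between the fingers and pellet2 above 0.3 N).
It fails at once if the dental model is moved by more than 30 mm (distance of model from where it was at the start of the episode above 0.03 m).
It fails at once if the jar is moved by more than 30 mm (distance of jar from where it was at the start of the episode above 0.03 m).
It fails at once if the spatula is moved by more than 30 mm (distance of wax_spatula from where it was at the start of the episode above 0.03 m).
It also fails if it takes over 72 s, if anything falls off the work surface, if the arm or the gripper's body presses on something with over 40 N, if the wrist force passes 120 N, or if a joint passes its speed limit or range.

## Working session

There is one attempt and no reset: what is moved stays moved. The work goes in short steps, Python scripts to look and compute and a tool call to move; the robot and the scene stay as the last step left them, time stands still between calls to the robot, and variables do not carry over. Pictures are saved under pics/ and viewed, at most 10 in all, crops included, and the job is handed in when it is done.

Besides the shell and the picture viewer there is one more tool, called after "Request:" in YAML: its name, and indented under it one key for each argument. send_rows: Moves the arm, as the interface text tells. Its arguments: {"type":"object","properties":{"slide":{"type":"array","items":{"type":"array","items":{"type":"number"}}},"roll":{"type":"array","items":{"type":"number"}},"claw":{"type":"array","items":{"type":"number"}},"force":{"type":"number"}},"required":["slide","roll","claw"]}

```bash
ls; mkdir -p pics; python3 - <<'E'
from station import bot
import cv2,numpy as np
o=bot.get_obs();print(o['t'],o['eef_pos'],o['tool_rot'],bot.grip_depth,o['gripper_width'])
for n in ['top','side']:
    im=bot.read_camera(n);cv2.imwrite(f'pics/{n}0.png',im[:,:,::-1])
    m=bot.camera_model(n);print(n,np.round(m['camera_matrix'],1).tolist(),np.round(m['camera_from_world'],3).tolist())
E
```

```text
pics
0.0 [ 0.22222697 -0.63674688  0.23030359] [-8.92016273e-04  9.85934707e-01  1.67128431e-01 -2.14547010e-04] 0.0187 0.996861291558878
top [[454.5, 0.0, 280.2], [0.0, 454.5, 197.5], [0.0, 0.0, 1.0]] [[-0.009, -1.0, 0.011, -0.007], [-0.993, 0.008, -0.117, 0.478], [0.117, -0.012, -0.993, 1.065], [0.0, 0.0, 0.0, 1.0]]
side [[397.8, 0.0, 277.0], [0.0, 397.8, 209.4], [0.0, 0.0, 1.0]] [[-0.982, -0.187, 0.004, 0.463], [-0.136, 0.698, -0.703, 0.112], [0.129, -0.691, -0.711, 1.017], [0.0, 0.0, 0.0, 1.0]]
```

View pics/top0.png

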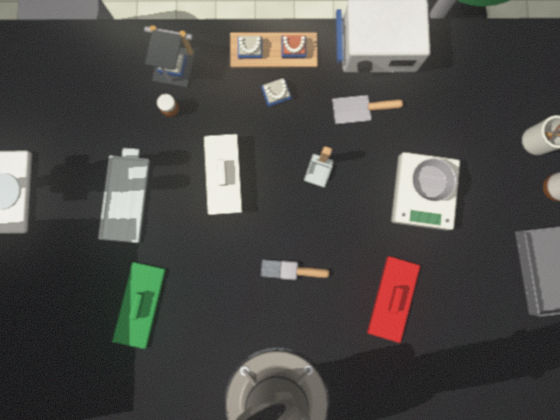

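View pics/side0.png

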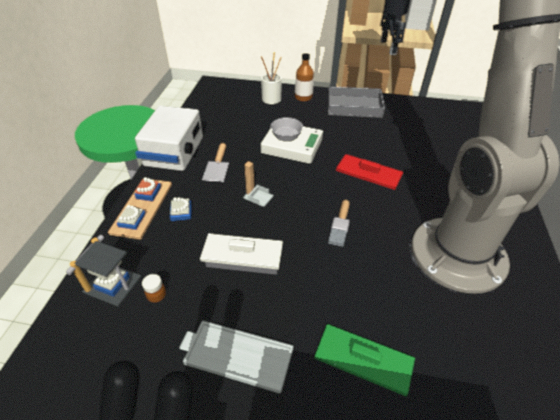

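The top view shows the following:
- **White cap on trough:** (223,174). The green (139,305) and red (394,300) caps are decoys.
- **Cap holder:** aluminium tray with its tab at (124,198).
- **Scoop:** (320,168), handle top at about (326,153). The flat tools at (366,108) and (295,270) lie on the bench, so neither is the scoop.
- **Balance with steel dish:** (427,190), dish at (434,180), display at the -x end. The one at (15,190) has no such dish or display.

Next I'll confirm these in one enlarged crop and take coarse positions.

```bash
cat > h.py <<'E'
import numpy as np,cv2
from scipy.spatial.transform import Rotation as R
from station import bot
def ray(m,uv,z):
    K=m['camera_matrix'];T=np.array(m['camera_from_world']);Rm,t=T[:3,:3],T[:3,3]
    uv=np.atleast_2d(np.array(uv,float));d=(np.linalg.inv(K)@np.c_[uv,np.ones(len(uv))].T).T@Rm
    c=-Rm.T@t;return c+d*((z-c[2])/d[:,2])[:,None]
def rot(o):
    q=o['tool_rot'];return R.from_quat([q[1],q[2],q[3],q[0]]).as_matrix()
def yaw(o): # world direction (deg) of tool y axis
    M=rot(o);return np.degrees(np.arctan2(M[1,1],M[0,1]))
def go(p,ydeg=None):
    "slide (mm) and roll (deg) from here to TCP p, tool-y line at ydeg"
    o=bot.get_obs();M=rot(o);s=M.T@(np.array(p)-o['eef_pos'])*1000
    r=0 if ydeg is None else -(((ydeg-yaw(o)+90)%180)-90)
    return np.round(s,1),round(r,1)
def rect(mask,seed):
    n,l=cv2.connectedComponents(mask.astype(np.uint8));k=(l==l[seed[1],seed[0]]).astype(np.uint8)
    c=max(cv2.findContours(k,0,1)[0],key=cv2.contourArea);return c[:,0],cv2.boxPoints(cv2.minAreaRect(c))
def desc(P):
    P=P[:,:2];c=P.mean(0);e=[P[1]-P[0],P[2]-P[1]];l=[np.linalg.norm(x) for x in e];a=e[int(l[1]>l[0])]
    return np.round(c,4),np.round(sorted(l),4),round(np.degrees(np.arctan2(a[1],a[0]))%180,1)
E
python3 - <<'E'
from h import *
im=cv2.imread('pics/top0.png');m=bot.camera_model('top');g=im.max(2);hsv=cv2.cvtColor(im,cv2.COLOR_BGR2HSV)
c,b=rect(g>150,(210,150));print('cap',b.round(),desc(ray(m,b,.044)))
c,b=rect(g>60,(115,225));print('holder',b.round(),desc(ray(m,b,.014)))
c,b=rect(g>60,(317,175));print('scoop',b.round(),desc(ray(m,b,.0)))
o=((hsv[...,0]<22)&(hsv[...,1]>90)&(g>70));o[:, :312]=0;o[:,:][185:]=0;o[:140]=0;o[:,340:]=0
ys,xs=np.nonzero(o);print('handle px',xs.min(),xs.max(),ys.min(),ys.max())
k=cv2.HoughCircles(cv2.GaussianBlur(g[140:220,395:465],(3,3),0),cv2.HOUGH_GRADIENT,1,20,param1=80,param2=15,minRadius=17,maxRadius=27);print(k[0][:3]+[395,140,0]);
for q in k[0][:2]: print('dish rim',ray(m,q[:2]+[395,140],.078))
a=im[130:250,90:250];b2=im[130:250,300:460]
cv2.imwrite('pics/c.png',cv2.resize(np.vstack([np.hstack([a,b2])]),None,fx=2.5,fy=2.5,interpolation=2))
E
```

```text
cap [[203. 135.]
 [237. 133.]
 [241. 212.]
 [207. 214.]] (array([0.535, 0.127]), array([0.0813, 0.1914]), np.float64(3.4))
holder [[ -0.   0.]
 [559.   0.]
 [559. 258.]
 [  0. 258.]] (array([ 0.662 , -0.0162]), array([0.6631, 1.4355]), np.float64(89.8))
scoop [[301. 181.]
 [315. 141.]
 [338. 149.]
 [325. 189.]] (array([ 0.5625, -0.1113]), array([0.0625, 0.1075]), np.float64(160.9))
handle px 320 331 146 160
[[432.5        179.5         20.70000076]]
dish rim [[ 0.51129131 -0.36350345  0.078     ]]
```

View pics/c.png

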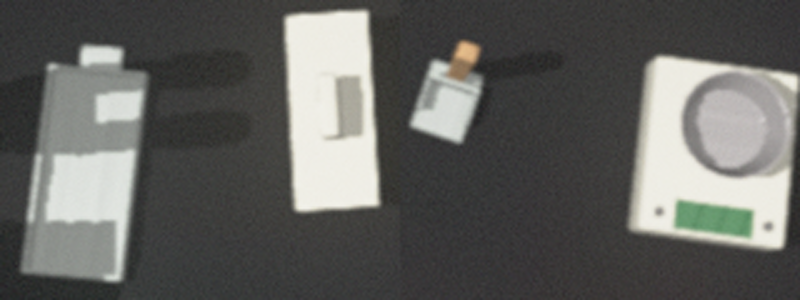

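The crop confirms these four: the holder with its tab (left), the white cap with finger bar, the scoop with upright wooden handle, and the balance with dish at about (435,179) in the full view. Now I'll plan the approach.

```bash
python3 - <<'E'
from h import *
m=bot.camera_model('top')
hc=np.array([(47,65),(148,71),(123,282),(21,273)])/2.5+[90,130]
print('holder',desc(ray(m,hc,.014)))
o=bot.get_obs();w=bot.camera_model('wrist');T=np.array(w['camera_from_world']);c=-T[:3,:3].T@T[:3,3]
print('cam in tool',rot(o).T@(c-o['eef_pos'])*1000,'cam axes in tool',(rot(o).T@T[:3,:3].T).round(2).tolist(),np.array(w['camera_matrix']).round())
print('toolyaw',yaw(o),rot(o).round(3).tolist())
print(go([.45,-.25,.27],-60),go([.535,.2,.30],93))
E
```

```text
holder (array([0.4801, 0.3676]), array([0.0991, 0.2068]), np.float64(174.7))
cam in tool [  75.91781059   -0.88504285 -141.13768105] cam axes in tool [[0.0, -0.95, -0.3], [1.0, 0.0, -0.0], [0.0, -0.3, 0.95]] [[311.   0. 280.]
 [  0. 311. 211.]
 [  0.   0.   1.]]
toolyaw -70.76240451799852 [[0.944, 0.329, -0.001], [0.329, -0.944, 0.002], [-0.0, -0.002, -1.0]]
(array([ 342.5, -290.2,  -39.2]), np.float64(-10.8)) (array([ 571. , -687.1,  -68.5]), np.float64(16.2))
```

Request:
send_rows:
  slide:
    - [29, -24, -3]
    - [57, -48, -6]
    - [86, -73, -10]
    - [114, -97, -13]
    - [143, -121, -16]
    - [171, -146, -20]
    - [200, -170, -23]
    - [228, -194, -26]
  roll: [0, 0, 0, 0, 0, 0, 0, 0]
  claw: [1, 1, 1, 1, 1, 1, 1, 1]

```text
t: 0.77
eef_pos: [0.3743, -0.3771, 0.2573]
tool_rot: [-0.0, 0.986, 0.167, -0.0]
contact_force: [0.7, 0.2, -1.3]
gripper_width: 1.0
grasp_force: 0.0
```

Request:
send_rows:
  slide:
    - [23, -31, -4]
    - [47, -63, -8]
    - [70, -94, -12]
    - [94, -126, -16]
    - [117, -157, -20]
    - [140, -189, -24]
    - [164, -220, -28]
    - [187, -252, -30]
  roll: [0, 0, 0, 0, 0, 0, 0, 0]
  claw: [1, 1, 1, 1, 1, 1, 1, 1]

```text
t: 1.43
eef_pos: [0.4675, -0.0777, 0.2877]
tool_rot: [0.0, 0.986, 0.167, 0.0]
contact_force: [1.9, -0.8, 0.0]
gripper_width: 1.002
grasp_force: 0.0
```

Request:
send_rows:
  slide:
    - [23, -31, -4]
    - [47, -63, -8]
    - [70, -94, -12]
    - [94, -126, -16]
    - [125, -168, -20]
    - [156, -210, -24]
    - [187, -252, -30]
    - [187, -252, -30]
  roll: [0, 3, 6, 9, 12, 16, 16, 16]
  claw: [1, 1, 1, 1, 1, 1, 1, 1]

```text
t: 2.1
eef_pos: [0.5607, 0.2236, 0.3172]
tool_rot: [-0.0, 1.0, 0.029, -0.0]
contact_force: [0.2, -0.2, 0.7]
gripper_width: 0.994
grasp_force: 0.0
```

```bash
python3 - <<'E'
from h import *
o=bot.get_obs();print(o['t'],o['eef_pos'],yaw(o),np.abs(o['joint_vel']).max())
w=bot.camera_model('wrist');np.save('w1.npy',np.array(w['camera_from_world']));im=bot.read_camera('wrist')[:,:,::-1];cv2.imwrite('pics/w1.png',im)
print(np.abs(bot.camera_model('wrist')['camera_from_world']-w['camera_from_world']).max())
E
```

```text
2.1 [0.56069954 0.22360956 0.31718222] -86.66345376396738 0.5950112607496233
0.007926534047996432
```

View pics/w1.png

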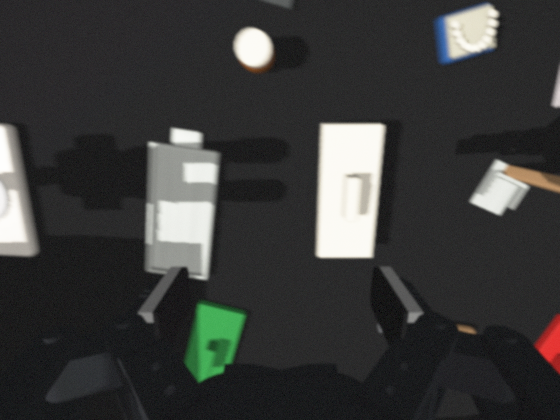

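Wrist view: cap at (350,190), with its bar at (352,197) and outline spanning (316-386, 123-258). Holder corners are near (148,142), (220,153), (209,278) and (146,272). The arm was still settling, so I'll take another picture and measure from that.

```bash
python3 - <<'E'
from h import *
w=bot.camera_model('wrist');im=bot.read_camera('wrist')[:,:,::-1];w2=bot.camera_model('wrist')
print(np.abs(w2['camera_from_world']-np.array(w['camera_from_world'])).max(), bot.get_obs()['eef_pos'])
cv2.imwrite('pics/w2.png',im);g=im.max(2)
c,b=rect(g>150,(340,150));print('cap',b.round(1).tolist(),desc(ray(w,b,.044)))
k=(g>60);k=k&(im.max(2).astype(int)-im.min(2)<40);k[:, :140]=0;k[:,235:]=0;k[290:]=0;k[266:,165:190]&=False
n,l=cv2.connectedComponents(k.astype(np.uint8));kk=(l==l[240,190]).astype(np.uint8)
kk=cv2.morphologyEx(kk,cv2.MORPH_OPEN,np.ones((1,45),np.uint8))
c=max(cv2.findContours(kk,0,1)[0],key=cv2.contourArea)
ap=cv2.approxPolyDP(c,6,True)[:,0];print('poly',ap.tolist())
b=cv2.boxPoints(cv2.minAreaRect(c));print('holder',b.round(1).tolist(),desc(ray(w,b,.014)))
d=np.hstack([im[110:290,120:260],im[110:290,300:440]]);cv2.imwrite('pics/c2.png',cv2.resize(d,None,fx=2.8,fy=2.8,interpolation=2))
E
```

```text
0.003858960729441002 [0.56017822 0.22704984 0.31715255]
cap [[323.6000061035156, 257.8999938964844], [330.3999938964844, 123.9000015258789], [392.1000061035156, 127.0999984741211], [385.29998779296875, 261.1000061035156]] (array([0.5346, 0.1243]), array([0.0796, 0.1891]), np.float64(3.5))
poly [[158, 145], [153, 265], [215, 265], [227, 153]]
holder [[151.8000030517578, 264.8999938964844], [158.10000610351562, 142.39999389648438], [227.6999969482422, 146.0], [221.3000030517578, 268.5]] (array([0.4915, 0.3647]), array([0.0978, 0.1937]), np.float64(174.1))
```

View pics/c2.png

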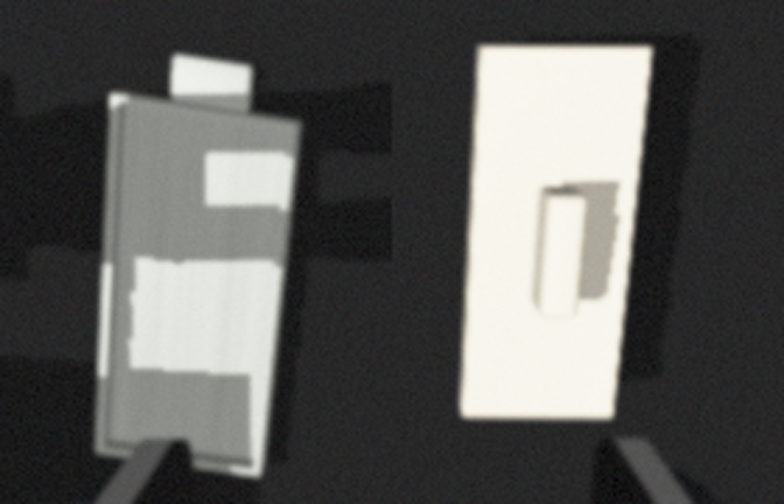

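The enlarged crop shows the holder's rim corners at about (110,94), (302,121), (262,477) and (96,453), with the bar centred on the cap.

```bash
python3 - <<'E'
from h import *
o=bot.get_obs();print(o['t'],o['eef_pos'],yaw(o))
w=bot.camera_model('wrist')
# image w2 camera pose: same orientation, eef was at (0.56018,0.22705) after call; take new one with sub-pixel corners at rest
im=bot.read_camera('wrist')[:,:,::-1];im=np.ascontiguousarray(im);g=cv2.cvtColor(im,cv2.COLOR_BGR2GRAY)
p=np.float32([(110,94),(302,121),(262,477),(96,453)])/2.8+[120,110]
old=cv2.cvtColor(cv2.imread('pics/w2.png'),cv2.COLOR_BGR2GRAY)
q,st,_=cv2.calcOpticalFlowPyrLK(old,g,np.float32(p)[:,None],None);q=q[:,0];print((q-p).round(1).tolist())
P=ray(w,q,.014);print('holder',desc(P),[np.round(np.linalg.norm(P[i]-P[(i+1)%4]),4) for i in range(4)])
c,b=rect(g>150,(345,150));print('cap',desc(ray(w,b,.044)))
print(bot.get_obs()['eef_pos'],bot.get_obs()['joint_vel'].round(3) if hasattr(bot.get_obs()['joint_vel'],'round') else '')
E
```

```text
2.2 [0.56017822 0.22704984 0.31715255] -86.28197495402878
[[-2.4, -1.2], [-2.0, -1.1], [-2.0, -0.7], [-1.9, -0.5]]
holder (array([0.4804, 0.3654]), array([0.0971, 0.2058]), np.float64(174.4)) [np.float64(0.0971), np.float64(0.2058), np.float64(0.0949), np.float64(0.2042)]
cap (array([0.5342, 0.1231]), array([0.0797, 0.1901]), np.float64(3.5))
[0.56022346 0.22340834 0.31670106] [ 0.049 -0.026  0.05   0.042  0.009  0.006  0.014]
```

```bash
python3 - <<'E'
from h import *
print(bot.get_obs()['eef_pos'],yaw(bot.get_obs()),go([.5344,.124,.12],93.5))
E
```

```text
[0.56022346 0.22340834 0.31670106] -86.46094626262352 (array([-31.7,  97.9, 196.6]), np.float64(0.0))
```

Request:
send_rows:
  slide:
    - [-5, 15, 30]
    - [-10, 30, 60]
    - [-15, 46, 93]
    - [-20, 62, 126]
    - [-26, 80, 160]
    - [-30, 92, 185]
    - [-31.7, 98, 196.6]
    - [-31.7, 98, 196.6]
  roll: [0, 0, 0, 0, 0, 0, 0, 0]
  claw: [1, 1, 1, 1, 1, 1, 1, 1]

```text
t: 2.92
eef_pos: [0.5318, 0.1156, 0.1173]
tool_rot: [0.002, 1.0, 0.026, -0.003]
contact_force: [1.1, -0.1, -0.4]
gripper_width: 0.997
grasp_force: 0.0
```

```bash
python3 - <<'E'
from h import *
w=bot.camera_model('wrist');o=bot.get_obs();im=bot.read_camera('wrist')[:,:,::-1];cv2.imwrite('pics/w3.png',im);g=im.max(2)
c,b=rect(g>150,(280,60));print(b.round().tolist(),desc(ray(w,b,.044)))
print(o['t'],o['eef_pos'],yaw(o),go([.5344,.124,.049],93.5))
E
```

```text
[[-0.0, 0.0], [559.0, 0.0], [559.0, 419.0], [0.0, 419.0]] (array([0.5054, 0.1145]), array([0.3319, 0.3456]), np.float64(18.3))
2.9167 [0.53178993 0.11557189 0.11733153] -87.01288665878236 (array([ 1.6, -6.3, 70.4]), np.float64(-0.4))
```

Request:
send_rows:
  slide:
    - [0, -3, 5]
    - [1, -5, 15]
    - [1, -5, 25]
    - [1, -5, 32]
    - [1, -5, 35]
    - [1, -5, 35]
    - [1, -5, 35]
    - [1, -5, 35]
  roll: [0, 0, 0, 0, 0, 0, 0, 0]
  claw: [1, 1, 1, 1, 1, 1, 1, 1]

```text
t: 3.63
eef_pos: [0.5357, 0.1256, 0.086]
tool_rot: [-0.0, 1.0, 0.028, 0.0]
contact_force: [-0.7, 0.3, -0.3]
gripper_width: 1.002
grasp_force: 0.0
```

```bash
python3 - <<'E'
from h import *
for i in range(2):
    o=bot.get_obs();w=bot.camera_model('wrist');im=bot.read_camera('wrist')[:,:,::-1]
    print(o['t'],o['eef_pos'].round(4),yaw(o),go([.5344,.124,.049],93.5))
cv2.imwrite('pics/w4.png',im)
E
```

```text
3.6333 [0.5357 0.1256 0.086 ] -86.75987639556023 (array([-1.5,  1.6, 37.1]), np.float64(-0.3))
3.6833 [0.5357 0.1256 0.0861] -86.75834793213916 (array([-1.5,  1.5, 37.1]), np.float64(-0.3))
```

View pics/w4.png

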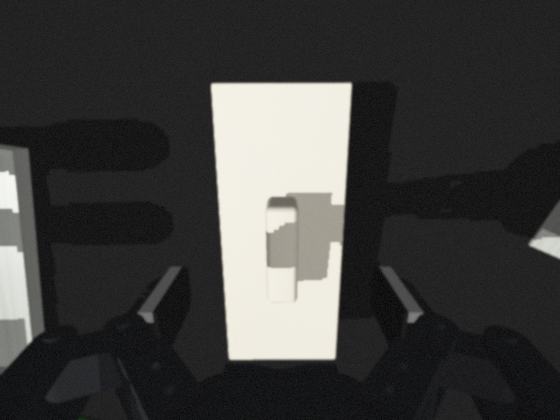

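The bar at (282,250) sits centred between the open fingers, and the arm is now still. I'll descend, close and lift.

Request:
send_rows:
  slide:
    - [-0.5, 1, 8]
    - [-1, 1.5, 20]
    - [-1.5, 1.5, 31]
    - [-1.5, 1.5, 37]
    - [-1.5, 1.5, 39]
    - [-1.5, 1.5, 39]
    - [-1.5, 1.5, 39]
    - [-1.5, 1.5, 39]
  roll: [0, 0, 0, 0, 0, 0, 0, 0]
  claw: [1, 1, 1, 1, 1, 1, 0.5, 0]
  force: 60

```text
t: 4.4
eef_pos: [0.5344, 0.1241, 0.047]
tool_rot: [-0.0, 1.0, 0.028, 0.0]
contact_force: [0.1, -0.6, -0.4]
gripper_width: 0.746
grasp_force: 0.0
```

Request:
send_rows:
  slide:
    - [0, 0, 0]
    - [0, 0, 0]
    - [0, 0, 0]
    - [0, 0, 0]
    - [0, 0, 0]
    - [0, 0, 0]
    - [0, 0, 0]
    - [0, 0, 0]
  roll: [0, 0, 0, 0, 0, 0, 0, 0]
  claw: [0, 0, 0, 0, 0, 0, 0, 0]

```text
t: 5.07
eef_pos: [0.5344, 0.124, 0.0472]
tool_rot: [-0.0, 1.0, 0.028, 0.0]
contact_force: [-0.9, -0.8, 5.5]
gripper_width: 0.195
grasp_force: 59.5
```

Request:
send_rows:
  slide:
    - [0, 0, -3]
    - [0, 0, -12]
    - [0, 0, -25]
    - [0, 0, -40]
    - [0, 0, -55]
    - [0, 0, -65]
    - [0, 0, -70]
    - [0, 0, -70]
  roll: [0, 0, 0, 0, 0, 0, 0, 0]
  claw: [0, 0, 0, 0, 0, 0, 0, 0]

```text
t: 5.73
eef_pos: [0.5348, 0.1241, 0.1183]
tool_rot: [-0.0, 1.0, 0.028, 0.001]
contact_force: [0.4, 0.8, -1.4]
gripper_width: 0.199
grasp_force: 58.6
```

```bash
python3 - <<'E'
from h import *
o=bot.get_obs();print(o['t'],o['eef_pos'].round(4),yaw(o),o['gripper_width'],o['grasp_force'])
print(go([.4802,.366,.117],84.4))
im=bot.read_camera('wrist')[:,:,::-1];w=bot.camera_model('wrist');cv2.imwrite('pics/w5.png',im);g=im.max(2)
b=rect(g>150,(250,110))[1];print(b.round().tolist(),desc(ray(w,b,.044+.068)))
E
```

```text
5.7333 [0.5348 0.1241 0.1183] -86.77388040271785 0.1993131105171474 58.646557331085205
(array([ -40.9, -244.6,    1.3]), np.float64(8.8))
[[190.0, 70.0], [369.0, 70.0], [369.0, 368.0], [190.0, 368.0]] (array([0.5479, 0.1257]), array([0.0774, 0.1606]), np.float64(8.1))
```

Request:
send_rows:
  slide:
    - [-2, -10, 0]
    - [-6, -36, 0]
    - [-11, -70, 0]
    - [-18, -108, 0]
    - [-25, -148, 0]
    - [-31, -185, 0]
    - [-36, -214, 0]
    - [-39, -233, 0]
  roll: [0, 1, 2.5, 4, 5.5, 7, 8, 8.8]
  claw: [0, 0, 0, 0, 0, 0, 0, 0]

```text
t: 6.45
eef_pos: [0.4787, 0.3593, 0.1159]
tool_rot: [-0.001, 0.999, -0.046, -0.001]
contact_force: [-0.5, 0.8, -2.1]
gripper_width: 0.196
grasp_force: 58.7
```

```bash
python3 - <<'E'
from h import *
o=bot.get_obs();print(o['eef_pos'].round(4),yaw(o),go([.4802,.366,.07],84.5))
E
```

```text
[0.4787 0.3593 0.1159] -95.3289179472489 (array([ 1. , -6.7, 45.9]), np.float64(0.2))
```

Request:
send_rows:
  slide:
    - [0, -6, 5]
    - [0, -10, 15]
    - [0, -11, 30]
    - [0, -11, 45]
    - [0, -11, 55]
    - [0, -11, 62]
    - [0, -11, 65]
    - [0, -11, 65]
  roll: [0, 0, 0, 0, 0, 0, 0, 0]
  claw: [0, 0, 0, 0, 0, 0, 0, 0]

```text
t: 7.12
eef_pos: [0.4829, 0.3643, 0.0508]
tool_rot: [0.001, 0.999, -0.049, -0.001]
contact_force: [-0.2, -0.1, -1.0]
gripper_width: 0.2
grasp_force: 58.7
```

```bash
python3 - <<'E'
from h import *
im=bot.read_camera('wrist')[:,:,::-1]
o=bot.get_obs();print(o['eef_pos'].round(4),yaw(o),go([.4802,.366,.04],84.5))
im=bot.read_camera('wrist')[:,:,::-1];cv2.imwrite('pics/w6.png',im)
E
```

```text
[0.4832 0.3649 0.0516] -95.59368164273545 (array([-3.1, -0.8, 11.6]), np.float64(-0.1))
```

View pics/w6.png

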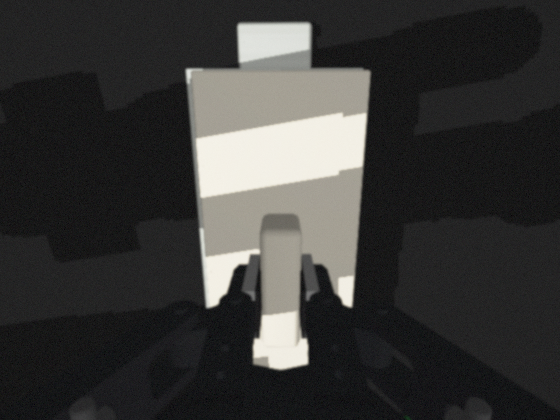

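The cap hangs above the holder: cap far edge (190-369, 70), tab (238-311, 22-68), and the holder's left rim showing as a thin light strip at u≈188-203. I'll check the lateral offset numerically.

```bash
python3 - <<'E'
from h import *
o=bot.get_obs();w=bot.camera_model('wrist');M=rot(o);p=o['eef_pos'];print(p.round(4))
im=cv2.imread('pics/w6.png');g=im.max(2).astype(int)
for v in (30,40,50,60): 
    r=np.nonzero(g[v]>70)[0];r=r[(r>200)&(r<330)];print(v,r.min(),r.max(),((ray(w,[(r.min(),v),(r.max(),v)],.006)-p)@M*1000)[:,:2].round(1).tolist())
for v in (85,110,140,180,200,230): print(v,g[v,180:214].tolist())
t=lambda uv,z:((ray(w,uv,z)-p)@M*1000)[:,:2].round(1).tolist()
print('cap edge',t([(191,75),(369,75)],p[2]-.003),'holder left rim',t([(187,75),(203,290)],.014))
E
```

```text
[0.4834 0.3652 0.0521]
30 236 311 [[118.3, -24.3], [118.3, 15.7]]
40 237 311 [[113.6, -24.0], [113.6, 15.9]]
50 237 311 [[108.7, -24.2], [108.7, 16.0]]
60 238 311 [[103.8, -23.8], [103.8, 16.2]]
85 [25, 19, 22, 27, 27, 29, 60, 99, 126, 138, 137, 135, 146, 155, 157, 164, 165, 162, 165, 163, 162, 163, 163, 163, 165, 161, 163, 162, 166, 162, 163, 161, 163, 164]
110 [24, 28, 23, 27, 23, 23, 22, 29, 57, 93, 122, 135, 139, 139, 145, 157, 162, 164, 165, 163, 163, 162, 163, 163, 163, 164, 164, 163, 164, 163, 163, 165, 166, 163]
140 [25, 23, 27, 26, 23, 19, 25, 25, 24, 22, 37, 68, 107, 132, 146, 167, 212, 235, 242, 243, 244, 244, 243, 244, 245, 244, 244, 244, 244, 244, 244, 244, 244, 243]
180 [13, 23, 26, 27, 27, 21, 25, 22, 28, 27, 28, 31, 23, 29, 54, 93, 121, 135, 158, 208, 235, 242, 243, 244, 243, 245, 243, 245, 243, 243, 244, 244, 243, 243]
200 [19, 25, 27, 24, 23, 25, 20, 26, 26, 25, 25, 25, 23, 26, 25, 32, 62, 102, 125, 137, 138, 141, 152, 158, 163, 163, 163, 163, 163, 165, 163, 164, 163, 162]
230 [37, 36, 41, 37, 32, 31, 33, 36, 42, 34, 38, 37, 37, 35, 32, 38, 34, 45, 73, 131, 183, 213, 212, 190, 168, 161, 162, 162, 162, 162, 163, 162, 163, 162]
cap edge [[91.4, -38.8], [91.5, 37.3]] holder left rim [[95.3, -50.3], [-34.8, -51.3]]
```

```bash
python3 - <<'E'
from h import *
m=bot.camera_model('top');T1={'camera_matrix':bot.camera_model('wrist')['camera_matrix'],'camera_from_world':np.load('w1.npy')}
f=np.array([np.cos(np.radians(-5.5)),np.sin(np.radians(-5.5)),0])
# top crop
im=cv2.imread('pics/top0.png').max(2)
t=lambda uv:np.array(uv)/2.5+[90,130]
far=ray(m,t([(47,65),(148,71)]),.014)@f; near=ray(m,t([(123,282),(21,273)]),.014)@f
for zt in (.002,.006,.014): print('top far',far,'near',near,'tab end',zt,ray(m,t([(81,45),(124,46)]),zt)@f)
t=lambda uv:np.array(uv)/2.8+[120,110]
far=ray(T1,t([(110,94),(302,121)]),.014)@f; near=ray(T1,t([(262,477),(96,453)]),.014)@f
for zt in (.002,.006,.014): print('wrist far',far,'near',near,'tab',zt,ray(T1,t([(173,54),(253,66)]),zt)@f)
o=bot.get_obs();w=bot.camera_model('wrist')
for zt in (.002,.006,.014): print('now tab end',zt,(ray(w,[(240,23),(310,23)],zt)@f),'tcp',o['eef_pos']@f)
g=cv2.imread('pics/w6.png').max(2);print(g[15:32,270],g[60:80,275],g[60:80,215])
print('cap far edge',ray(w,[(280,69)],o['eef_pos'][2]-.003)@f)
E
```

```text
top far [0.54388479 0.5466975 ] near [0.33991835 0.33999844] tab end 0.002 [0.56908963 0.57187165]
top far [0.54388479 0.5466975 ] near [0.33991835 0.33999844] tab end 0.006 [0.56829539 0.57106739]
top far [0.54388479 0.5466975 ] near [0.33991835 0.33999844] tab end 0.014 [0.5667069  0.56945888]
wrist far [0.54576225 0.54727256] near [0.34184418 0.34254637] tab 0.002 [0.56897491 0.56932848]
wrist far [0.54576225 0.54727256] near [0.34184418 0.34254637] tab 0.006 [0.56934715 0.56969763]
wrist far [0.54576225 0.54727256] near [0.34184418 0.34254637] tab 0.014 [0.57009164 0.57043592]
now tab end 0.002 [0.56883721 0.56878933] tcp 0.44616626125108827
now tab end 0.006 [0.56785065 0.56780377] tcp 0.44616626125108827
now tab end 0.014 [0.56587752 0.56583265] tcp 0.44616626125108827
[ 36  37  37  37  38  35  63 106 157 192 213 221 222 221 221 221 220] [146 147 146 144 145 144 145 142 141 144 146 147 159 164 167 164 165 164
 165 164] [ 35  34  36  40  37  35  36  52  83 114 137 151 157 163 164 164 164 165
 164 163]
cap far edge [0.53996294]
```

Request:
send_rows:
  slide:
    - [-2, -2, 0]
    - [-3.5, -3.3, 0]
    - [-3.5, -3.3, 3]
    - [-3.5, -3.3, 8]
    - [-3.5, -3.3, 14]
    - [-3.5, -3.3, 20]
    - [-3.5, -3.3, 25]
    - [-3.5, -3.3, 28]
  roll: [0, 0, 0, 0, 0, 0, 0, 0]
  claw: [0, 0, 0, 0, 0, 0, 0, 0]

```text
t: 7.88
eef_pos: [0.4794, 0.3684, 0.0225]
tool_rot: [0.001, 0.999, -0.049, -0.001]
contact_force: [-0.8, 0.7, -1.7]
gripper_width: 0.198
grasp_force: 58.7
```

Request:
send_rows:
  slide:
    - [0, 0, 1]
    - [0, 0, 2]
    - [0, 0, 3]
    - [0, 0, 4]
    - [0, 0, 5]
    - [0, 0, 6]
    - [0, 0, 6]
    - [0, 0, 6]
  roll: [0, 0, 0, 0, 0, 0, 0, 0]
  claw: [0, 0, 0, 0, 0, 0, 0, 0]

```text
t: 8.55
eef_pos: [0.48, 0.3691, 0.0192]
tool_rot: [0.0, 0.999, -0.049, 0.0]
contact_force: [-2.2, -2.5, 10.3]
gripper_width: 0.2
grasp_force: 60.3
```

```bash
python3 - <<'E'
from h import *
o=bot.get_obs();print(o['t'],o['eef_pos'].round(4),yaw(o),o['contact_force'])
im=bot.read_camera('wrist')[:,:,::-1];cv2.imwrite('pics/w7.png',im)
E
```

```text
8.55 [0.48   0.3691 0.0192] -95.56842082429364 [-2.20272768 -2.50763446 10.34567387]
```

View pics/w7.png

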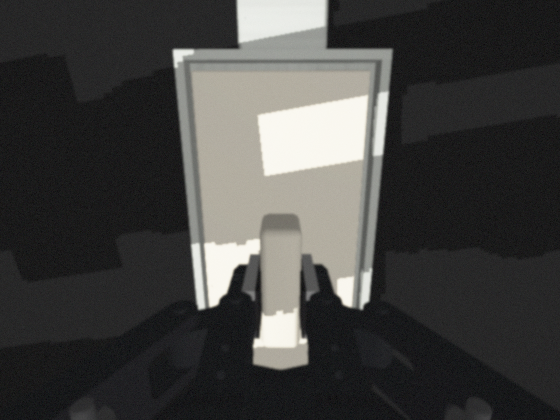

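The cap sits fully down in the holder with even gaps: rim outline (175-391, 50) and cap inside it at (190-372, 70). I'll release it and rise.

Request:
send_rows:
  slide:
    - [0, 0, 0]
    - [0, 0, 0]
    - [0, 0, 0]
    - [0, 0, 0]
    - [0, 0, -10]
    - [0, 0, -35]
    - [0, 0, -70]
    - [0, 0, -110]
  roll: [0, 0, 0, 0, 0, 0, 0, 0]
  claw: [1, 1, 1, 1, 1, 1, 1, 1]

```text
t: 9.27
eef_pos: [0.4787, 0.368, 0.1279]
tool_rot: [0.001, 0.999, -0.048, -0.001]
contact_force: [0.7, 0.7, 0.2]
gripper_width: 1.0
grasp_force: 0.0
```

```bash
python3 - <<'E'
from h import *
o=bot.get_obs();print(o['t'],o['eef_pos'].round(4),yaw(o),o['q'])
im=bot.read_camera('wrist')[:,:,::-1];w=bot.camera_model('wrist');cv2.imwrite('pics/w8.png',im)
print(go([.6,-.02,.30],-107))
E
```

```text
9.2667 [0.4787 0.368  0.1279] -95.54014248333701 [-0.42903721  0.51439397 -0.43708211  1.7963458   0.26952126  0.89367089
 -2.654984  ]
(array([ 156. ,  377.6, -164.3]), np.float64(11.4))
```

Request:
send_rows:
  slide:
    - [3, 5, -30]
    - [10, 22, -55]
    - [20, 48, -75]
    - [33, 80, -95]
    - [48, 115, -110]
    - [63, 152, -125]
    - [78, 189, -140]
    - [93, 226, -150]
  roll: [0, 0, 0, 0, 0, 0, 0, 0]
  claw: [1, 1, 1, 1, 1, 1, 1, 1]

```text
t: 9.98
eef_pos: [0.5505, 0.135, 0.2796]
tool_rot: [-0.0, 0.999, -0.048, 0.001]
contact_force: [0.6, 1.1, 0.0]
gripper_width: 1.003
grasp_force: 0.0
```

Request:
send_rows:
  slide:
    - [14, 34, -5]
    - [27, 66, -10]
    - [39, 95, -14]
    - [49, 119, -14]
    - [57, 137, -14]
    - [62, 148, -14]
    - [63, 151, -14]
    - [63, 151, -14]
  roll: [0, 2, 4, 6, 8, 10, 11.4, 11.4]
  claw: [1, 1, 1, 1, 1, 1, 1, 1]

```text
t: 10.65
eef_pos: [0.598, -0.0198, 0.2911]
tool_rot: [-0.0, 0.989, -0.148, -0.0]
contact_force: [-0.8, 0.3, -0.8]
gripper_width: 1.0
grasp_force: 0.0
```

```bash
cat > look.py <<'E'
from h import *
bot.read_camera('top')
bot.read_camera('top')
w=bot.camera_model('wrist');o=bot.get_obs();im=np.ascontiguousarray(bot.read_camera('wrist')[:,:,::-1]);o2=bot.get_obs()
print(o['t'],o['eef_pos'].round(4),o2['eef_pos'].round(4),yaw(o))
np.savez('wl.npz',T=w['camera_from_world'],K=w['camera_matrix'],p=o['eef_pos'],M=rot(o))
E
python3 - <<'E'
from look import *
cv2.imwrite('pics/w9.png',im)
hsv=cv2.cvtColor(im,cv2.COLOR_BGR2HSV);h,s,v=cv2.split(hsv)
k=((h<22)&(s>90)&(v>70)).astype(np.uint8)
n,l,st,c=cv2.connectedComponentsWithStats(k)
for i in range(1,n):
    if st[i,4]>40: print('orange',st[i],c[i].round())
E
```

```text
10.75 [ 0.5978 -0.0178  0.2912] [ 0.5978 -0.0177  0.2913] -106.78004505220237
orange [ 114    0  109   33 1232] [155.  12.]
orange [ 425    0   78   42 1038] [463.  18.]
orange [  0   4  44  28 596] [20. 18.]
orange [ 43 137  36  35 642] [ 64. 152.]
orange [349 161  39  31 603] [368. 176.]
orange [ 471  282   69   55 2708] [505. 307.]
orange [353 326  33  18 431] [368. 335.]
```

View pics/w9.png

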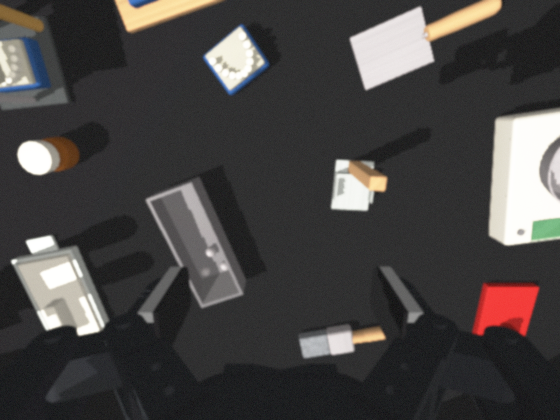

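Wrist view: the open trough (147-244, 178-306) has three pellets near its -x end at (210,253), (221,268) and (205,270). The scoop floor spans (332-370, 160-211), and its handle leans outwards to a bright top face near (378,184). The cap is still in its holder, lower left. Measuring now.

```bash
python3 - <<'E'
from h import *
d=np.load('wl.npz');w={'camera_matrix':d['K'],'camera_from_world':d['T']}
im=cv2.imread('pics/w9.png');hsv=cv2.cvtColor(im,cv2.COLOR_BGR2HSV);h,s,v=cv2.split(hsv)
k=(h<22)&(s>90)&(v>70);k[:155]=0;k[200:]=0;k[:,:345]=0;k[:,395:]=0
t,_=cv2.threshold(v[k],0,255,cv2.THRESH_OTSU);b=k&(v>t)
c,bx=rect(b,(378,184));P=ray(w,bx,.112);print('otsu',t,b.sum(),bx.round(1).tolist(),'top face',desc(P))
for y in range(160,194,2): print(y,v[y,346:390:2].tolist())
# scoop floor: grey bright
f=(v>110)&(s<60);f[:150]=0;f[220:]=0;f[:,:325]=0;f[:,385:]=0
c,bx=rect(f,(350,200));print('floor',bx.round(1).tolist(),desc(ray(w,bx,.002)))
e=cv2.approxPolyDP(cv2.convexHull(c),3,True)[:,0];print(e.tolist(),ray(w,e,.002)[:,:2].round(3).tolist())
f=(v>45);f[:165]=0;f[315:]=0;f[:,:140]=0;f[:,250:]=0;f=cv2.morphologyEx(f.astype(np.uint8),cv2.MORPH_OPEN,np.ones((5,5)))
c,bx=rect(f,(180,230));print('trough',bx.round(1).tolist(),desc(ray(w,bx,.04)));e=cv2.approxPolyDP(cv2.convexHull(c),4,True)[:,0];print(e.tolist(),ray(w,e,.04)[:,:2].round(3).tolist())
print('pellets',ray(w,[(210,253),(221,268),(205,270)],.0135)[:,:2].round(3).tolist())
E
```

```text
otsu 171.0 388 [[344.0, 178.0], [350.0, 163.0], [388.79998779296875, 178.5], [382.79998779296875, 193.5]] top face (array([ 0.5825, -0.1067]), array([0.0165, 0.0447]), np.float64(52.0))
160 [180, 152, 107, 78, 71, 72, 65, 69, 79, 77, 72, 68, 64, 50, 40, 29, 33, 32, 35, 35, 50, 51]
162 [243, 223, 168, 138, 120, 114, 116, 117, 136, 151, 147, 143, 149, 135, 75, 34, 37, 42, 37, 43, 48, 51]
164 [245, 227, 196, 176, 146, 129, 123, 125, 127, 144, 154, 165, 176, 165, 91, 40, 45, 44, 49, 44, 47, 51]
166 [240, 222, 196, 196, 184, 161, 136, 124, 124, 123, 129, 146, 172, 190, 99, 47, 48, 47, 49, 50, 49, 46]
168 [188, 182, 203, 200, 197, 189, 171, 144, 127, 123, 124, 128, 147, 164, 84, 44, 39, 36, 43, 47, 51, 49]
170 [166, 169, 199, 202, 201, 197, 195, 180, 153, 130, 123, 124, 125, 124, 103, 80, 54, 31, 41, 46, 49, 47]
172 [146, 145, 192, 202, 203, 202, 199, 195, 187, 164, 137, 127, 124, 124, 121, 116, 94, 67, 52, 48, 49, 43]
174 [220, 215, 222, 217, 207, 205, 202, 202, 197, 193, 175, 146, 129, 130, 129, 128, 126, 115, 93, 66, 49, 51]
176 [245, 245, 244, 238, 222, 209, 205, 198, 199, 198, 196, 18
[... 1009 characters left out ...]
3.8999938964844, 158.1999969482422], [375.70001220703125, 161.1999969482422], [372.1000061035156, 211.89999389648438]] (array([ 0.5476, -0.1093]), array([0.058, 0.073]), np.float64(162.1))
[[337, 159], [349, 160], [373, 191], [367, 210], [331, 208]] [[0.591, -0.097], [0.585, -0.112], [0.532, -0.135], [0.507, -0.121], [0.525, -0.072]]
trough [[140.0, 165.0], [249.0, 165.0], [249.0, 314.0], [140.0, 314.0]] (array([0.5394, 0.1233]), array([0.1379, 0.2204]), np.float64(161.5))
[[147, 165], [201, 179], [249, 279], [249, 313], [140, 314], [140, 181]] [[0.66, 0.14], [0.623, 0.081], [0.469, 0.068], [0.415, 0.086], [0.46, 0.241], [0.643, 0.157]]
pellets [[0.512, 0.117], [0.485, 0.11], [0.488, 0.134]]
```

```bash
python3 - <<'E'
from h import *
d=np.load('wl.npz');w={'camera_matrix':d['K'],'camera_from_world':d['T']}
H=ray(w,[(377.3,183.3)],.112)[0];print('handle',H.round(4))
P=ray(w,[(147,200),(199,178),(244,292),(203,306)],.04);print('trough rough',desc(P),P[:,:2].round(3).tolist())
im=cv2.imread('pics/w9.png').max(2)
for y in (210,240,270): print(y,im[y,140:250:2].tolist())
m=bot.camera_model('top');print('top handle',ray(m,[(326.5,150)],.112)[0].round(4))
print(go(H+[0,0,.03],-108),bot.get_obs()['q'].round(2))
E
```

```text
handle [ 0.5741 -0.1164  0.112 ]
trough rough (array([0.5347, 0.1178]), array([0.0762, 0.1744]), np.float64(0.5)) [[0.617, 0.159], [0.625, 0.083], [0.451, 0.082], [0.446, 0.147]]
210 [50, 50, 49, 50, 51, 102, 177, 147, 86, 81, 82, 83, 82, 91, 102, 107, 105, 104, 105, 106, 109, 107, 106, 103, 113, 141, 177, 183, 185, 185, 184, 178, 137, 87, 80, 84, 80, 59, 36, 39, 29, 32, 37, 31, 32, 38, 33, 33, 31, 34, 41, 44, 45, 52, 48]
240 [51, 49, 49, 47, 45, 51, 50, 48, 51, 50, 50, 48, 55, 122, 173, 125, 83, 79, 80, 82, 80, 95, 104, 104, 104, 102, 104, 105, 105, 104, 106, 104, 125, 168, 177, 176, 175, 175, 170, 125, 84, 80, 82, 77, 50, 33, 33, 33, 30, 30, 31, 28, 34, 34, 31]
270 [31, 36, 33, 31, 40, 48, 49, 52, 45, 49, 48, 49, 51, 57, 83, 101, 101, 104, 100, 87, 47, 24, 33, 37, 63, 79, 81, 83, 86, 99, 111, 128, 144, 144, 136, 113, 106, 103, 106, 128, 168, 184, 189, 169, 150, 155, 114, 85, 81, 81, 73, 47, 35, 32, 27]
top handle [ 0.5749 -0.1155  0.112 ]
(array([  5.9, 101.4, 149.2]), np.float64(1.2)) [ 0.15  0.32 -0.29  1.66  0.1   1.18 -2.02]
```

Request:
send_rows:
  slide:
    - [1, 10, 15]
    - [2, 30, 40]
    - [3, 55, 75]
    - [4, 80, 105]
    - [5, 95, 130]
    - [6, 101, 145]
    - [6, 101.4, 149]
    - [6, 101.4, 149]
  roll: [0, 0, 0, 0.5, 1, 1.2, 1.2, 1.2]
  claw: [1, 1, 1, 1, 1, 1, 1, 1]

```text
t: 11.47
eef_pos: [0.5737, -0.1173, 0.1414]
tool_rot: [-0.0, 0.988, -0.157, -0.001]
contact_force: [0.1, 0.9, -0.7]
gripper_width: 1.001
grasp_force: 0.0
```

```bash
python3 - <<'E'
from look import *
cv2.imwrite('pics/w10.png',im)
print(go([.5743,-.116,.078],-108))
hsv=cv2.cvtColor(im,cv2.COLOR_BGR2HSV);h,s,v=cv2.split(hsv)
k=((h<22)&(s>90)&(v>70)).astype(np.uint8);k[:,:150]=0;k[:,410:]=0
n,l,st,c=cv2.connectedComponentsWithStats(k)
for i in range(1,n):
    if st[i,4]>60: print('orange',st[i],c[i].round())
f=(v>110)&(s<60);f[:,:200]=0;f[:,360:]=0
n,l,st,c=cv2.connectedComponentsWithStats(f.astype(np.uint8))
for i in range(1,n):
    if st[i,4]>200: print('grey',st[i],c[i].round(), cv2.minAreaRect(cv2.findContours((l==i).astype(np.uint8),0,1)[0][0]))
E
```

```text
11.5667 [ 0.5755 -0.1169  0.1436] [ 0.5758 -0.117   0.1439] -108.00341935879739
(array([-1.9, -0.4, 65.9]), np.float64(-0.0))
orange [375   0  22   7 106] [383.   2.]
orange [ 270  192   27   65 1363] [283. 226.]
grey [ 257    0  103   87 6580] [311.  34.] ((317.05963134765625, 27.650848388671875), (88.97344970703125, 98.33793640136719), 68.4286880493164)
grey [ 252  190   60   71 2372] [280. 224.] ((281.5, 225.0), (70.0, 59.0), 90.0)
```

Request:
send_rows:
  slide:
    - [-1, 0, 15]
    - [-2, 0, 35]
    - [-2, 0, 52]
    - [-2, 0, 62]
    - [-2, 0, 66]
    - [-2, 0, 66]
    - [-2, 0, 66]
    - [-2, 0, 66]
  roll: [0, 0, 0, 0, 0, 0, 0, 0]
  claw: [1, 1, 1, 1, 0.8, 0.6, 0.4, 0.2]
  force: 25

```text
t: 12.28
eef_pos: [0.5734, -0.1181, 0.0776]
tool_rot: [-0.0, 0.987, -0.158, 0.001]
contact_force: [-0.3, 0.1, 0.3]
gripper_width: 0.458
grasp_force: 0.0
```

Request:
send_rows:
  slide:
    - [0, 0, 0]
    - [0, 0, 0]
    - [0, 0, 0]
    - [0, 0, 0]
    - [0, 0, 0]
    - [0, 0, 0]
    - [0, 0, 0]
    - [0, 0, 0]
  roll: [0, 0, 0, 0, 0, 0, 0, 0]
  claw: [0, 0, 0, 0, 0, 0, 0, 0]

```text
t: 12.95
eef_pos: [0.5731, -0.1182, 0.0772]
tool_rot: [-0.0, 0.987, -0.158, 0.001]
contact_force: [-0.8, 0.8, 7.0]
gripper_width: 0.207
grasp_force: 29.2
```

```bash
python3 - <<'E'
from h import *
o=bot.get_obs();print(o['t'],o['eef_pos'].round(4),yaw(o),o['gripper_width'],o['grasp_force'],o['contact_force'],o['torque'])
a=np.radians(3.5);c=np.array([.5344,.124]);f=np.array([np.cos(a),np.sin(a)])
for tx in (62,): # handle centre (scoop +27) above trough coordinate
    print(go([*(c+f*tx/1000),.16],-86.5))
E
```

```text
12.95 [ 0.5731 -0.1182  0.0772] -108.15739686563917 0.2072921721319714 29.15242373943329 [-0.82101791  0.79447748  7.01569699] [ 0.04757901  0.25352212 -0.01504411]
(array([ -54.5, -241. ,  -82.8]), np.float64(-21.7))
```

Request:
send_rows:
  slide:
    - [0, 0, -5]
    - [0, 0, -20]
    - [0, 0, -45]
    - [0, -4, -70]
    - [-3, -16, -82]
    - [-9, -40, -83]
    - [-17, -74, -83]
    - [-26, -112, -83]
  roll: [0, 0, 0, 0, 0, -1, -3, -6]
  claw: [0, 0, 0, 0, 0, 0, 0, 0]

```text
t: 13.62
eef_pos: [0.5823, -0.0036, 0.1594]
tool_rot: [0.0, 0.994, -0.107, 0.0]
contact_force: [1.3, -0.0, -0.8]
gripper_width: 0.209
grasp_force: 28.4
```

```bash
python3 - <<'E'
from h import *
a=np.radians(3.5);c=np.array([.5344,.124]);f=np.array([np.cos(a),np.sin(a)])
o=bot.get_obs();print(o['eef_pos'],go([*(c+f*.062),.16],-86.5))
E
```

```text
[ 0.58232309 -0.0035747   0.15943921] (array([ -14.2, -131.3,   -0.7]), np.float64(-15.8))
```

Request:
send_rows:
  slide:
    - [-4, -36, 0]
    - [-8, -70, 0]
    - [-11, -98, 0]
    - [-13, -118, 0]
    - [-14, -128, 0]
    - [-14.2, -131, 0]
    - [-14.2, -131, 0]
    - [-14.2, -131, 0]
  roll: [-3, -6, -9, -12, -14, -15.8, -15.8, -15.8]
  claw: [0, 0, 0, 0, 0, 0, 0, 0]

```text
t: 14.28
eef_pos: [0.5964, 0.125, 0.159]
tool_rot: [0.001, 1.0, 0.03, -0.0]
contact_force: [0.7, -0.2, 0.2]
gripper_width: 0.211
grasp_force: 28.4
```

```bash
python3 - <<'E'
from look import *
print(o['contact_force'],o['torque'])
cv2.imwrite('pics/w11.png',im)
big=cv2.resize(im,(784,588),interpolation=2);cv2.imwrite('pics/w11b.png',big)
E
```

```text
14.3833 [0.5965 0.1248 0.1591] [0.5965 0.1251 0.1592] -86.57706588781913
[ 0.28130627 -0.0788926  -1.6595    ] [0.01576859 0.04403978 0.04366461]
```

View pics/w11b.png

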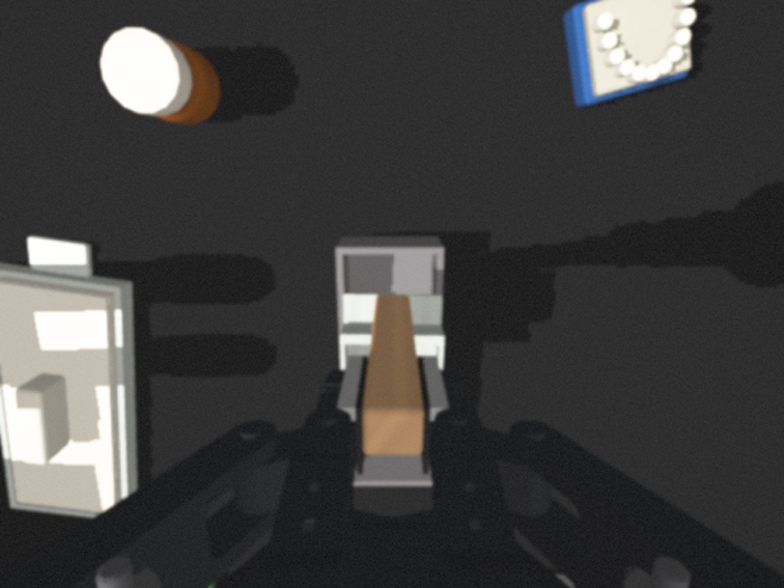

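Over the trough, in the 1.4x picture: the trough's +x rim spans (337-443, 248), the inner +x end wall shows at (345-436, 252-295), and the scoop is in hand with its back at (341-446, 335). The cap still lies in the holder on the left. Working out the lateral offset next.

```bash
python3 - <<'E'
from h import *
d=np.load('wl.npz');w={'camera_matrix':d['K'],'camera_from_world':d['T']};p,M=d['p'],d['M']
t=lambda uv,z:((ray(w,np.array(uv)/1.4,z)-p)@M*1000)[:,:2].round(1).tolist()
print('rim outer far',t([(337,248),(443,248)],.04)); print('rim near rows',t([(338,262),(340,300),(341,340),(442.5,262),(443.5,300)],.04))
print('rim far edges v=238/248/252',t([(390,238),(390,248),(390,253)],.04))
g=cv2.imread('pics/w11.png').max(2)
for v in (168,172,178,186,195,205,214,222,228,232,236,240,246): print(v,g[v,236:324:2].tolist())
E
```

```text
rim outer far [[24.5, -34.3], [24.5, 30.0]]
rim near rows [[15.8, -34.0], [-8.6, -33.6], [-35.8, -33.9], [15.8, 30.0], [-8.6, 31.4]]
rim far edges v=238/248/252 [[30.6, -2.1], [24.5, -2.2], [21.4, -2.2]]
168 [46, 50, 49, 50, 53, 54, 50, 50, 49, 47, 50, 53, 52, 51, 50, 46, 45, 48, 48, 46, 53, 45, 47, 45, 48, 52, 50, 48, 49, 49, 49, 48, 49, 47, 48, 52, 48, 50, 46, 34, 37, 27, 36, 27]
172 [48, 48, 49, 59, 66, 68, 69, 68, 70, 71, 71, 68, 71, 72, 72, 70, 68, 69, 72, 69, 65, 67, 68, 68, 73, 71, 69, 67, 70, 71, 66, 71, 71, 69, 71, 68, 68, 69, 65, 54, 34, 33, 31, 32]
178 [50, 68, 140, 160, 162, 160, 160, 163, 161, 161, 164, 162, 162, 160, 158, 159, 158, 159, 159, 159, 160, 162, 159, 159, 160, 159, 160, 159, 160, 159, 158, 161, 160, 159, 160, 158, 159, 158, 161, 159, 131, 57, 28, 33]
186 [44, 62, 132, 166, 140, 87, 90, 104, 106, 104, 103, 107, 104, 104, 107, 105, 106, 104, 104, 104, 105, 106, 116, 157, 166, 162, 165, 163, 166, 164, 166, 167, 165, 165, 166, 167, 143, 121, 147, 166, 132, 48, 33, 29]
195 [46, 54, 118, 163, 145, 89, 89, 102, 105, 106, 106, 104, 107, 105, 102, 103, 104, 102, 104, 
[... 1161 characters left out ...]
27, 129, 125, 129, 130, 112, 55, 36, 31, 35]
236 [49, 48, 63, 125, 128, 113, 114, 114, 113, 111, 113, 114, 112, 115, 121, 156, 131, 120, 121, 121, 117, 119, 126, 127, 127, 128, 122, 120, 119, 117, 110, 111, 109, 111, 112, 112, 110, 110, 112, 109, 74, 33, 31, 33]
240 [48, 48, 59, 164, 235, 237, 238, 237, 238, 237, 236, 238, 238, 236, 224, 168, 128, 118, 121, 119, 118, 118, 120, 126, 127, 125, 124, 121, 120, 125, 194, 223, 223, 223, 221, 222, 222, 222, 224, 217, 188, 82, 31, 31]
246 [46, 48, 55, 155, 233, 207, 188, 189, 188, 189, 189, 199, 199, 199, 188, 147, 120, 121, 120, 119, 122, 120, 124, 127, 126, 128, 126, 122, 120, 124, 181, 237, 242, 241, 241, 243, 244, 238, 233, 242, 220, 82, 37, 33]
```

Request:
send_rows:
  slide:
    - [0, -0.5, 8]
    - [0, -1, 22]
    - [0, -1, 38]
    - [0, -1, 53]
    - [0, -1, 63]
    - [0, -1, 69]
    - [0, -1, 70]
    - [0, -1, 70]
  roll: [0, 0, 0, 0, 0, 0, 0, 0]
  claw: [0, 0, 0, 0, 0, 0, 0, 0]

```text
t: 15.1
eef_pos: [0.5963, 0.1283, 0.0892]
tool_rot: [0.0, 0.999, 0.032, -0.0]
contact_force: [-0.2, -0.1, 0.2]
gripper_width: 0.206
grasp_force: 28.4
```

```bash
cat > tilt.py <<'E'
from look import *
print('F',o['contact_force'].round(1),'tq',o['torque'].round(2),'grip',o['gripper_width'].round(3),o['grasp_force'].round(1))
g=im.max(2)
for u in (250,258,300,308): print(u,g[205:262,u].tolist())
E
python3 - <<'E'
import cv2
g=cv2.imread('pics/w11.png').max(2)
for u in (250,258,300,308): print(u,g[205:262,u].tolist())
import runpy;runpy.run_path('tilt.py')
E
```

```text
250 [99, 98, 99, 109, 149, 207, 236, 242, 242, 243, 243, 243, 242, 243, 243, 243, 243, 243, 243, 242, 243, 242, 242, 234, 214, 168, 133, 120, 112, 111, 110, 114, 123, 166, 215, 237, 241, 242, 241, 237, 222, 189, 172, 166, 163, 161, 163, 157, 143, 121, 106, 99, 101, 101, 103, 97, 99]
258 [103, 101, 103, 112, 139, 197, 231, 243, 245, 244, 245, 246, 245, 245, 245, 244, 245, 244, 245, 244, 244, 244, 244, 238, 218, 171, 133, 119, 114, 115, 112, 114, 124, 165, 218, 238, 242, 243, 243, 239, 225, 199, 176, 167, 168, 165, 168, 160, 142, 113, 91, 80, 76, 78, 77, 68, 64]
300 [164, 163, 164, 164, 158, 151, 155, 163, 166, 167, 166, 167, 169, 167, 166, 167, 168, 169, 170, 166, 167, 167, 167, 166, 167, 160, 147, 125, 116, 112, 110, 109, 114, 132, 176, 223, 239, 242, 243, 242, 243, 242, 241, 242, 241, 243, 240, 234, 204, 139, 76, 42, 37, 29, 27, 30, 31]
308 [131, 128, 128, 127, 125, 129, 147, 164, 169, 169, 170, 170, 169, 170, 166, 171, 169, 168, 168, 171, 168, 169, 168, 168, 167, 160, 148, 125, 116, 114, 108, 110, 117, 133, 175, 222, 239, 242, 243, 242, 242, 244, 243, 243, 242, 243, 242, 237, 214, 163, 118, 102, 101, 98, 100, 101, 101]
15.2 [0.5969 0.1285 0.0901] [0.5969 0.1285 0.0902] -86.37130547049496Traceback (most recent call last):
  File "<stdin>", line 4, in <module>
  File "tilt.py", line 2, in <module>
    print('F',o['contact_force'].round(1),'tq',o['torque'].round(2),'grip',o['gripper_width'].round(3),o['grasp_force'].round(1))
                                                                           ^^^^^^^^^^^^^^^^^^^^^^^^
AttributeError: 'float' object has no attribute 'round'
```

Request:
send_rows:
  slide:
    - [3, 0, 0]
    - [6, 0, 0]
    - [9, 0, 0]
    - [11, 0, 0]
    - [13, 0, 0]
    - [15, 0, 0]
    - [17, 0, 0]
    - [17, 0, 0]
  roll: [0, 0, 0, 0, 0, 0, 0, 0]
  claw: [0, 0, 0, 0, 0, 0, 0, 0]

```text
t: 15.92
eef_pos: [0.6126, 0.1294, 0.089]
tool_rot: [0.0, 0.999, 0.032, -0.001]
contact_force: [-4.5, -0.1, 1.0]
gripper_width: 0.204
grasp_force: 26.7
```

```bash
sed -i "s/'grip',.*/'grip',o['gripper_width'])/" tilt.py; python3 tilt.py
```

```text
16.0167 [0.6126 0.1294 0.089 ] [0.6126 0.1294 0.089 ] -86.35042776051273
F [-5.  -0.2  0.8] tq [-0.01  1.05  0.01] grip 0.20757138301584727
250 [65, 68, 69, 68, 69, 70, 69, 73, 71, 67, 70, 70, 72, 69, 73, 77, 103, 134, 157, 165, 163, 165, 165, 164, 165, 164, 168, 164, 165, 162, 162, 160, 141, 119, 110, 109, 109, 111, 116, 133, 149, 158, 165, 165, 163, 163, 161, 156, 140, 122, 106, 104, 100, 100, 101, 101, 99]
258 [59, 64, 71, 72, 69, 71, 72, 67, 72, 70, 69, 70, 69, 68, 72, 77, 104, 134, 157, 162, 163, 165, 166, 164, 168, 167, 166, 169, 168, 165, 165, 158, 141, 120, 112, 111, 112, 111, 133, 176, 224, 238, 242, 242, 242, 236, 222, 186, 144, 115, 90, 78, 80, 75, 70, 68, 65]
300 [57, 68, 68, 69, 72, 72, 70, 68, 69, 71, 70, 69, 71, 69, 72, 74, 93, 129, 147, 150, 130, 117, 124, 147, 162, 169, 166, 167, 169, 167, 167, 154, 143, 123, 112, 113, 110, 113, 133, 175, 222, 239, 242, 242, 243, 242, 242, 235, 203, 143, 78, 48, 37, 30, 35, 28, 29]
308 [56, 67, 70, 70, 69, 70, 71, 72, 71, 68, 69, 68, 70, 73, 73, 70, 78, 91, 103, 104, 106, 110, 123, 147, 160, 168, 169, 167, 167, 168, 168, 160, 140, 123, 112, 111, 110, 114, 136, 173, 221, 238, 243, 243, 243, 242, 242, 237, 218, 162, 115, 100, 98, 100, 101, 100, 100]
```

Request:
send_rows:
  slide:
    - [-2, 0, 0]
    - [-5, 0, 0]
    - [-8, 0, 0]
    - [-11, 0, 0]
    - [-14, 0, 0]
    - [-16, 0, 0]
    - [-17, 0, 0]
    - [-17, 0, 0]
  roll: [0, 0, 0, 0, 0, 0, 0, 0]
  claw: [0, 0, 0, 0, 0, 0, 0, 0]

```text
t: 16.73
eef_pos: [0.5961, 0.1283, 0.0895]
tool_rot: [0.0, 0.999, 0.032, 0.0]
contact_force: [-0.8, -0.0, -0.6]
gripper_width: 0.205
grasp_force: 26.5
```

```bash
python3 tilt.py
```

```text
16.8333 [0.5964 0.1284 0.0894] [0.5965 0.1284 0.0894] -86.35953718736832
F [ 0.5 -0.2 -1. ] tq [-0.03 -0.08 -0.02] grip 0.20885982863436964
250 [118, 110, 111, 106, 110, 108, 107, 109, 110, 112, 125, 147, 167, 173, 171, 174, 174, 174, 174, 173, 173, 173, 173, 174, 173, 169, 171, 173, 173, 173, 167, 152, 134, 123, 116, 116, 116, 117, 126, 144, 166, 171, 178, 173, 173, 172, 170, 165, 150, 126, 114, 106, 107, 103, 108, 106, 103]
258 [115, 111, 110, 112, 107, 110, 110, 109, 110, 113, 125, 151, 172, 176, 178, 177, 178, 178, 175, 177, 177, 177, 178, 176, 176, 176, 177, 175, 178, 177, 170, 157, 136, 122, 115, 114, 115, 119, 150, 203, 236, 245, 248, 246, 245, 237, 217, 181, 147, 120, 94, 84, 83, 81, 78, 74, 70]
300 [171, 174, 173, 173, 164, 144, 122, 113, 109, 113, 126, 151, 171, 178, 180, 180, 177, 177, 177, 178, 175, 177, 178, 178, 176, 177, 177, 177, 177, 176, 172, 158, 137, 122, 117, 115, 116, 119, 151, 201, 237, 246, 247, 248, 247, 247, 246, 243, 215, 150, 80, 46, 37, 33, 33, 33, 28]
308 [173, 172, 165, 146, 124, 112, 112, 111, 113, 111, 128, 152, 170, 178, 177, 175, 178, 175, 176, 176, 177, 178, 177, 177, 176, 177, 177, 175, 175, 175, 171, 160, 136, 123, 118, 117, 115, 122, 150, 204, 235, 246, 247, 248, 247, 247, 247, 243, 223, 171, 126, 109, 106, 105, 105, 103, 103]
```

Request:
send_rows:
  slide:
    - [0, 0, 2]
    - [0, 0, 4]
    - [0, 0, 5]
    - [0, 0, 5.5]
    - [0, 0, 6]
    - [0, 0, 6]
    - [0, 0, 6]
    - [0, 0, 6]
  roll: [0, 0, 0, 0, 0, 0, 0, 0]
  claw: [0, 0, 0, 0, 0, 0, 0, 0]
  force: 60

```text
t: 17.55
eef_pos: [0.5962, 0.1283, 0.0835]
tool_rot: [0.0, 0.999, 0.032, -0.0]
contact_force: [-1.6, 0.2, 3.0]
gripper_width: 0.203
grasp_force: 62.5
```

```bash
python3 tilt.py|cut -c1-300|head -2; python3 tilt.py | tail -1
```

```text
17.65 [0.5962 0.1283 0.0835] [0.5963 0.1283 0.0835] -86.36384865484467
F [-1.2 -0.6  3.2] tq [-0.2   0.41  0.02] grip 0.20429560822059648
308 [214, 212, 212, 210, 202, 180, 151, 139, 138, 140, 149, 178, 203, 214, 218, 215, 217, 217, 217, 218, 217, 215, 216, 216, 215, 217, 217, 217, 217, 217, 209, 198, 175, 150, 142, 144, 144, 148, 184, 235, 252, 254, 254, 254, 254, 255, 254, 254, 248, 209, 153, 133, 131, 129, 130, 131, 130]
```

Request:
send_rows:
  slide:
    - [-2, 0, 0]
    - [-6, 0, 0]
    - [-13, 0, 0]
    - [-21, 0, 0]
    - [-30, 0, 0]
    - [-39, 0, 0]
    - [-47, 0, 0]
    - [-52, 0, 0]
  roll: [0, 0, 0, 0, 0, 0, 0, 0]
  claw: [0, 0, 0, 0, 0, 0, 0, 0]

```text
t: 18.52
eef_pos: [0.5433, 0.125, 0.0835]
tool_rot: [0.0, 0.999, 0.032, 0.0]
contact_force: [2.4, -0.2, 0.7]
gripper_width: 0.202
grasp_force: 62.1
```

```bash
python3 tilt.py|head -2; python3 tilt.py | tail -1;python3 - <<'E'
from look import *
cv2.imwrite('pics/w12.png',im)
E
```

```text
18.6167 [0.543  0.125  0.0834] [0.5432 0.1249 0.0834] -86.33520596445553
F [-2.1  0.6  4.4] tq [ 0.04  0.34 -0.  ] grip 0.19758904942579694
308 [242, 242, 241, 241, 236, 219, 184, 170, 171, 181, 209, 232, 242, 244, 244, 244, 244, 244, 244, 243, 244, 243, 244, 244, 244, 243, 244, 244, 243, 243, 237, 221, 193, 179, 178, 181, 178, 197, 240, 255, 255, 255, 255, 255, 255, 255, 255, 255, 255, 240, 191, 163, 161, 161, 161, 161, 160]
18.9167 [0.5434 0.125  0.0834] [0.5434 0.125  0.0834] -86.3639950898475
```

Request:
send_rows:
  slide:
    - [-1, 0, 0]
    - [-2, 0, 0]
    - [-3, 0, 0]
    - [-4, 0, 0]
    - [-5, 0, 0]
    - [-5, 0, 0]
    - [-5, 0, 0]
    - [-5, 0, 0]
  roll: [0, 0, 0, 0, 0, 0, 0, 0]
  claw: [0, 0, 0, 0, 0, 0, 0, 0]

```text
t: 19.63
eef_pos: [0.5396, 0.1248, 0.0834]
tool_rot: [-0.0, 0.999, 0.032, 0.0]
contact_force: [2.1, 0.4, 2.2]
gripper_width: 0.196
grasp_force: 62.5
```

```bash
cat > side.py <<'E'
from h import *
m=bot.camera_model('side');K=np.array(m['camera_matrix']);T=np.array(m['camera_from_world'])
def px(P):
    c=T[:3,:3]@P+T[:3,3];return (K@c/c[2])[:2]
im=bot.read_camera('side')[:,:,::-1]
c=np.array([.5344,.1245,0]);a=np.radians(3.5);f=np.array([np.cos(a),np.sin(a),0]);l=np.array([-f[1],f[0],0])
# sample image on plane z=.0155 in trough coords: rows y (from far -y to +y), cols x -85..20
g=im.max(2).astype(np.float32)
def grid(z,xs,ys):
    P=[[px(c+f*x/1000+l*y/1000+np.array([0,0,z])) for x in xs] for y in ys];P=np.float32(P)
    return cv2.remap(g,P[...,0],P[...,1],1).astype(int)
E
python3 tilt.py|head -2; python3 tilt.py | tail -1;python3 - <<'E'
from side import *
xs=range(-90,24,4);ys=range(-33,34,4);G=grid(.0155,xs,ys)
print(list(xs))
for y,r in zip(ys,G): print('%4d'%y,' '.join('%3d'%v for v in r))
cv2.imwrite('pics/s1.png',im)
E
```

```text
19.7333 [0.5396 0.1248 0.0834] [0.5396 0.1248 0.0834] -86.35820419560274
F [3.1 0.1 2.6] tq [ 0.03 -0.63 -0.05] grip 0.20074457746172872
308 [240, 241, 242, 242, 236, 218, 183, 173, 180, 208, 232, 241, 244, 244, 244, 244, 243, 243, 244, 243, 243, 244, 244, 244, 244, 243, 243, 244, 243, 237, 223, 191, 181, 178, 176, 179, 197, 240, 255, 255, 255, 255, 255, 255, 255, 255, 255, 255, 255, 240, 189, 163, 160, 160, 159, 159, 161]
[-90, -86, -82, -78, -74, -70, -66, -62, -58, -54, -50, -46, -42, -38, -34, -30, -26, -22, -18, -14, -10, -6, -2, 2, 6, 10, 14, 18, 22]
 -33  52 107 118  96  91  98 106 112 123 120 110 107 122 139 149 150 152 147 145 143 141 145 126  94 134 186 198 194 177
 -29  55 103 122  95  89  91 102 134 171 146 116 108 141 181 187 180 182 178 182 188 189 202 142  98 149 196 194 194 175
 -25  55 103 120  90  88  91 114 175 208 182 126 117 154 184 186 183 183 184 184 186 184 199 144 113 163 195 195 193 165
 -21  56 108 119  95  88  89 127 188 215 184 158 158 173 191 191 189 187 187 189 185 169 189 155 133 180 196 195 190 156
 -17  57 107 119  94  88  91 106 158 186 172 197 212 
[... 819 characters left out ...]
106 116 126 129 125 129 131 135 139 139 134 134 132 135 130 129 135 128 129 139 120 114 112 110
  15  58  94 119 121 120 120 122 121 122 118 121 123 120 121 121 121 124 122 124 120 121 122 120 119 120 120 124 119 119
  19  58  94 110 114 109 112 112 113 110 111 107 111 110 112 111 112 110 109 112 110 113 109 111 111 113 110 111 108 112
  23  60  97 109 111 110 108 111 111 110 110 111 112 109 111 113 111 109 109 111 109 112 109 110 107 109 110 110 112 109
  27  63 100 111 110 110 108 109 110 110 110 111 111 112 111 112 110 111 110 111 112 110 110 111 109 111 109 108 110 110
  31  61 104 110 112 110 111 111 111 109 111 114 109 110 108 111 112 111 111 112 112 110 112 111 111 112 111 113 109 110
```

Request:
send_rows:
  slide:
    - [0, 0, 0]
    - [0, 0, 0]
    - [-2, 0, 0]
    - [-4, 0, 0]
    - [-6, 0, 0]
    - [-7, 0, 0]
    - [-7, 0, 0]
    - [-7, 0, 0]
  roll: [0, 0, 0, 0, 0, 0, 0, 0]
  claw: [0, 0, 0, 0, 0, 0, 0, 0]
  force: 120

```text
t: 20.65
eef_pos: [0.536, 0.1246, 0.0844]
tool_rot: [-0.001, 0.999, 0.032, 0.004]
contact_force: [9.2, 0.6, -0.1]
gripper_width: 0.19
grasp_force: 116.9
```

```bash
cat > both.sh <<'E'
python3 tilt.py > o.txt; head -2 o.txt; tail -1 o.txt
python3 - <<'P'
from side import *
xs=range(-90,24,4);ys=range(-29,14,4);G=grid(.0155,xs,ys)
print('    ',' '.join('%3d'%v for v in xs))
for y,r in zip(ys,G): print('%4d'%y,' '.join('%3d'%v for v in r))
P
E
bash both.sh
```

```text
20.75 [0.536  0.1245 0.0844] [0.536  0.1246 0.0844] -86.38913473005809
F [10.2  0.1  0.5] tq [-0.03 -2.95 -0.03] grip 0.19444036477402646
308 [240, 240, 234, 215, 183, 169, 170, 184, 218, 235, 242, 243, 244, 243, 243, 243, 243, 242, 242, 242, 243, 241, 243, 243, 242, 243, 243, 241, 233, 215, 189, 177, 176, 174, 181, 194, 240, 255, 255, 255, 255, 255, 255, 255, 255, 255, 255, 255, 254, 240, 189, 164, 159, 160, 160, 158, 158]
     -90 -86 -82 -78 -74 -70 -66 -62 -58 -54 -50 -46 -42 -38 -34 -30 -26 -22 -18 -14 -10  -6  -2   2   6  10  14  18  22
 -29  54 104 117  97  88  89 105 139 164 149 113 121 171 185 186 182 183 182 188 187 193 171 105 131 183 196 196 188 135
 -25  53 102 119  91  90  87 115 173 204 184 128 139 180 186 185 184 183 183 185 182 192 180 117 149 193 196 195 177 127
 -21  55 106 121  93  87  89 122 184 218 189 164 175 190 190 190 189 189 191 187 177 181 180 125 166 199 197 189 156 125
 -17  57 107 120  96  88  89 106 159 188 176 198 213 211 208 207 208 207 206 205 181 175 181 143 180 194 193 180 144 135
 -13  57 106 119  92  89  89  95 133 160 164 198 219 218 217 218 218 218 218 217 188 178 186 157 190 197 194 171 136 134
  -9  57 106 120  97  88  85 110 166 197 184 192 220 221 220 220 219 219 219 218 190 179 189 166 193 196 192 163 137 136
  -5  61 105 119  94  88  90 120 185 220 197 198 222 223 222 222 223 221 222 222 195 185 187 176 195 192 192 158 136 136
  -1  60 107 122  93  88  89 110 168 198 188 209 223 222 223 223 222 224 222 225 197 186 192 188 197 194 190 152 134 134
   3  59 108 123  96  90  87  93 134 159 177 207 210 194 210 220 214 210 213 210 175 184 194 185 188 191 174 128 125 126
   7  58 108 120  99  91  85  87 117 146 147 156 157 146 172 184 160 156 162 164 141 156 168 137 154 172 132  97  96  98
  11  58 103 124 117 110 103 114 124 128 127 128 135 131 135 139 135 134 131 135 132 131 134 125 128 135 117 115 111 110
```

Request:
send_rows:
  slide:
    - [-2, 1.5, 0]
    - [-4, -1.5, 0]
    - [-5, 2, 0.5]
    - [-6, -2, 0.5]
    - [-7, 2, 0.5]
    - [-7, -2, 0.5]
    - [-8, 2, 0.5]
    - [-8, 0, 0.5]
  roll: [0, 0, 0, 0, 0, 0, 0, 0]
  claw: [0, 0, 0, 0, 0, 0, 0, 0]

```text
t: 21.52
eef_pos: [0.5314, 0.1256, 0.086]
tool_rot: [-0.002, 0.999, 0.031, 0.007]
contact_force: [13.0, -2.7, 9.6]
gripper_width: 0.189
grasp_force: 119.4
```

```bash
bash both.sh
```

```text
21.6167 [0.5314 0.1254 0.086 ] [0.5314 0.1254 0.086 ] -86.41215249229822
F [13.8  1.3  8.7] tq [ 0.31 -3.55 -0.06] grip 0.19170429679394282
308 [198, 186, 200, 227, 240, 243, 242, 242, 243, 242, 242, 243, 242, 243, 243, 241, 243, 243, 243, 243, 242, 242, 238, 220, 195, 179, 178, 176, 174, 180, 194, 238, 254, 255, 255, 255, 255, 255, 255, 255, 255, 255, 255, 255, 255, 255, 255, 255, 255, 240, 189, 164, 159, 158, 160, 159, 157]
     -90 -86 -82 -78 -74 -70 -66 -62 -58 -54 -50 -46 -42 -38 -34 -30 -26 -22 -18 -14 -10  -6  -2   2   6  10  14  18  22
 -29  56 104 121  96  88  90 102 122 140 126 113 115 162 187 188 180 174 179 185 191 196 170 108 155 195 194 192 157 115
 -25  53 104 120  94  89  90 103 157 193 177 130 129 177 186 185 186 184 183 186 188 196 178 118 169 196 195 190 145 114
 -21  56 107 122  91  91  91 109 173 220 199 147 154 184 188 186 188 185 187 189 184 185 180 131 178 199 195 184 136 124
 -17  55 108 120  95  88  89 101 161 203 186 177 194 202 205 205 205 204 205 206 189 186 185 145 189 195 197 177 137 133
 -13  59 108 124  95  89  89  93 136 164 161 197 219 217 219 218 219 219 219 218 197 187 182 157 196 196 194 172 139 134
  -9  59 108 120  95  88  90  98 147 187 183 195 219 220 220 219 219 220 219 220 199 184 178 168 193 194 195 168 137 137
  -5  57 104 120  94  89  87 108 175 220 199 194 220 223 223 222 223 222 221 222 204 186 190 177 195 194 194 161 135 136
  -1  59 108 120  93  88  88 108 169 210 192 201 224 223 224 224 223 224 224 224 203 187 191 186 198 191 180 145 134 134
   3  60 108 119  95  88  86  94 135 171 175 199 212 197 214 220 215 210 213 215 189 184 196 185 188 192 166 126 124 126
   7  60 107 119  98  87  87  85 111 141 151 153 159 148 174 183 161 158 165 173 156 162 173 142 155 174 135 100  98  96
  11  61 103 124 118 110 104 108 125 129 129 131 133 132 137 140 135 135 134 136 130 135 135 127 130 135 120 112 113 110
```

Request:
send_rows:
  slide:
    - [3, 0, 0]
    - [10, 0, -2]
    - [20, 0, -4]
    - [33, 0, -4]
    - [46, 0, -4]
    - [57, 0, -4]
    - [64, 0, -4]
    - [66, 0, -4]
  roll: [0, 0, 0, 0, 0, 0, 0, 0]
  claw: [0, 0, 0, 0, 0, 0, 0, 0]
  force: 30

```text
t: 22.38
eef_pos: [0.5901, 0.1276, 0.0858]
tool_rot: [0.0, 1.0, 0.032, -0.001]
contact_force: [0.8, 0.8, -0.5]
gripper_width: 0.191
grasp_force: 117.9
```

```bash
bash both.sh; python3 -c "
from h import *
a=np.radians(3.64);f=np.array([np.cos(a),np.sin(a),0]);print(go(np.array([.6126,.1294,.0895]),None))"
```

```text
22.4833 [0.5894 0.1277 0.086 ] [0.5891 0.1278 0.0862] -86.36290714989586
F [-0.  -0.2 -0.4] tq [ 0.02 -0.02 -0.  ] grip 0.18948652830281804
308 [181, 154, 146, 157, 186, 211, 219, 220, 221, 220, 220, 220, 221, 221, 220, 220, 219, 220, 221, 220, 219, 220, 221, 216, 198, 177, 155, 152, 150, 148, 151, 166, 216, 249, 254, 255, 255, 255, 255, 255, 255, 255, 255, 255, 255, 255, 255, 254, 250, 216, 159, 137, 135, 135, 134, 134, 132]
     -90 -86 -82 -78 -74 -70 -66 -62 -58 -54 -50 -46 -42 -38 -34 -30 -26 -22 -18 -14 -10  -6  -2   2   6  10  14  18  22
 -29  54 106 119  93  89  93  99 107 111 109 124 146 129 108 112 108 111 112 113 110 111 111 110 110 110 116 169 190 190
 -25  53 102 117  93  90  92  92 104 112 118 162 190 167 121 112 115 112 115 113 112 114 118 114 120 126 140 178 186 184
 -21  56 109 120  95  90  87  88 102 120 138 192 223 187 133 125 127 123 126 129 128 129 151 166 167 178 186 196 197 197
 -17  53 108 123  95  88  87  88 102 130 141 184 216 176 135 136 134 135 135 132 134 137 174 213 218 217 217 214 213 215
 -13  60 108 119  94  88  87  92 103 129 134 157 184 166 135 137 135 136 135 136 135 133 179 217 221 220 219 218 220 220
  -9  62 107 120  96  90  89  90 103 128 130 153 193 186 149 134 134 136 137 135 132 140 189 220 222 222 220 222 222 222
  -5  57 106 122  96  87  90  91 102 130 134 166 215 203 151 134 136 135 134 134 135 138 184 222 225 225 222 224 223 224
  -1  61 109 122  93  90  88  88 104 134 132 159 206 190 145 132 135 135 136 136 132 137 180 223 224 224 223 224 224 223
   3  58 108 123  94  90  87  88  97 119 120 128 156 148 134 127 127 127 128 119 119 123 170 210 202 212 220 221 213 211
   7  60 107 120 101  90  87  82  84  93  97 108 126 119 115 107  97  98 103  99  98 100 133 155 154 171 182 183 158 155
  11  59 103 124 119 110 108 106 111 111 112 122 126 124 120 115 112 113 110 113 115 116 127 133 133 135 140 141 134 133
(array([23.5, -0. , -3.2]), 0)
```

Request:
send_rows:
  slide:
    - [3, 0, -1]
    - [7, 0, -2]
    - [12, 0, -3]
    - [16, 0, -3]
    - [19, 0, -3]
    - [21, 0, -3]
    - [23, 0, -3]
    - [23.5, 0, -3]
  roll: [0, 0, 0, 0, 0, 0, 0, 0]
  claw: [0, 0, 0, 0, 0, 0, 0, 0]
  force: 30

```text
t: 23.25
eef_pos: [0.6094, 0.1292, 0.0886]
tool_rot: [0.001, 0.999, 0.032, -0.005]
contact_force: [-11.7, -0.0, 4.6]
gripper_width: 0.193
grasp_force: 118.6
```

```bash
python3 tilt.py
```

```text
23.35 [0.6094 0.1292 0.0885] [0.6094 0.1292 0.0885] -86.3349043732286
F [-10.4  -0.6   3.8] tq [-0.14  2.74 -0.02] grip 0.18982898983706803
250 [72, 68, 67, 68, 70, 71, 71, 73, 66, 70, 74, 102, 137, 155, 162, 165, 168, 164, 163, 163, 165, 165, 167, 164, 164, 159, 143, 127, 115, 111, 110, 114, 113, 118, 138, 153, 165, 165, 165, 166, 164, 160, 160, 157, 160, 158, 156, 156, 145, 130, 116, 110, 108, 105, 107, 98, 101]
258 [69, 71, 71, 70, 69, 72, 72, 71, 71, 72, 73, 93, 128, 158, 166, 164, 165, 162, 165, 165, 165, 164, 166, 166, 165, 159, 146, 124, 114, 114, 108, 110, 116, 140, 191, 229, 241, 242, 243, 240, 232, 206, 178, 166, 165, 163, 163, 159, 143, 118, 104, 97, 99, 95, 97, 92, 92]
300 [69, 70, 72, 70, 72, 70, 70, 71, 67, 69, 72, 94, 132, 155, 156, 138, 118, 126, 147, 162, 166, 166, 168, 169, 165, 159, 141, 120, 111, 111, 111, 108, 117, 153, 210, 236, 242, 243, 243, 242, 243, 242, 243, 244, 243, 243, 242, 235, 209, 149, 89, 66, 56, 51, 51, 50, 44]
308 [73, 71, 68, 68, 73, 69, 69, 71, 67, 69, 72, 97, 132, 156, 156, 137, 120, 126, 145, 162, 165, 167, 168, 165, 165, 157, 136, 119, 114, 112, 112, 113, 114, 153, 208, 237, 241, 243, 242, 242, 243, 243, 243, 243, 243, 243, 243, 237, 212, 161, 121, 103, 99, 101, 99, 99, 100]
```

Request:
send_rows:
  slide:
    - [1, 0, 0]
    - [2, 0, 0]
    - [3, 0, 0]
    - [4, 0, 0]
    - [5, 0, 0]
    - [6, 0, 0]
    - [6, 0, 0]
    - [6, 0, 0]
  roll: [0, 0, 0, 0, 0, 0, 0, 0]
  claw: [0, 0, 0, 0, 0, 0, 0, 0]

```text
t: 24.07
eef_pos: [0.6133, 0.1295, 0.0879]
tool_rot: [0.001, 0.999, 0.032, -0.007]
contact_force: [-15.1, -1.0, 6.4]
gripper_width: 0.195
grasp_force: 118.9
```

```bash
python3 tilt.py | sed '3,5d'
```

```text
24.1667 [0.6133 0.1295 0.0879] [0.6133 0.1295 0.088 ] -86.30856762208514
F [-14.9  -0.8   5.7] tq [-0.21  3.91  0.  ] grip 0.19179476657912253
308 [61, 68, 67, 73, 72, 70, 70, 70, 69, 70, 75, 72, 69, 72, 69, 73, 76, 86, 100, 102, 107, 107, 113, 129, 148, 163, 166, 168, 168, 168, 163, 159, 144, 122, 115, 112, 108, 113, 123, 163, 218, 236, 242, 242, 243, 242, 242, 237, 217, 163, 119, 103, 100, 98, 101, 101, 104]
```

Request:
send_rows:
  slide:
    - [-3, 0, 0]
    - [-7, 0, 0]
    - [-11, 0, 0]
    - [-15, 0, 0]
    - [-19, 0, 0]
    - [-20, 0, 1]
    - [-20, 0, 3]
    - [-20, 0, 4]
  roll: [0, 0, 0, 0, 0, 0, 0, 0]
  claw: [0, 0, 0, 0, 0, 0, 0, 0]

```text
t: 24.88
eef_pos: [0.6, 0.1285, 0.0858]
tool_rot: [0.0, 0.999, 0.032, 0.0]
contact_force: [0.2, 0.3, -0.2]
gripper_width: 0.192
grasp_force: 117.9
```

```bash
bash both.sh
```

```text
24.9833 [0.5999 0.1285 0.0856] [0.5999 0.1285 0.0857] -86.36878369158472
F [ 0.3 -0.5 -0.3] tq [ 0.01 -0.02  0.01] grip 0.18998635884576406
308 [139, 161, 168, 169, 164, 155, 135, 119, 115, 129, 152, 168, 173, 174, 173, 173, 174, 174, 172, 172, 172, 175, 172, 172, 172, 174, 174, 176, 171, 166, 150, 128, 121, 114, 115, 111, 118, 155, 215, 240, 245, 245, 245, 245, 245, 245, 245, 240, 219, 169, 124, 106, 104, 105, 103, 103, 101]
     -90 -86 -82 -78 -74 -70 -66 -62 -58 -54 -50 -46 -42 -38 -34 -30 -26 -22 -18 -14 -10  -6  -2   2   6  10  14  18  22
 -29  55 104 121  97  88  93 101 109 112 108 124 146 128 110 110 112 112 110 112 112 108 113 111 111 113 113 112 134 177
 -25  53 102 119  95  91  88  92 103 112 118 161 192 164 122 113 113 113 113 114 114 112 116 116 128 139 137 134 159 184
 -21  55 105 121  94  88  90  90 103 119 136 189 221 186 133 126 124 124 125 129 129 126 127 130 175 205 201 189 196 198
 -17  60 109 122  95  88  89  91 104 127 140 183 215 176 136 134 136 135 134 131 136 132 135 144 193 221 221 219 215 216
 -13  58 108 118  95  88  91  88 106 128 134 156 182 164 138 135 135 133 136 137 136 135 135 147 195 219 219 220 218 219
  -9  58 106 120  97  91  91  88 103 129 133 155 192 188 148 133 135 135 136 136 135 135 136 147 202 223 221 220 221 221
  -5  59 105 120  96  88  89  89 102 132 135 165 215 204 153 134 137 136 136 136 137 136 135 150 205 224 223 222 223 224
  -1  60 111 119  94  90  90  91 104 131 133 158 201 191 147 135 137 136 137 133 136 132 135 145 199 223 222 221 221 222
   3  59 108 119  94  89  88  88  96 120 120 128 155 147 132 128 126 128 129 122 118 123 128 133 186 215 218 222 212 209
   7  60 108 122  99  92  87  83  86  93  97 106 122 120 117 105  97  98 102 101  94  98  96 104 151 172 180 182 157 157
  11  59 105 126 118 112 106 107 110 112 114 121 127 125 118 116 115 113 113 115 115 114 112 115 130 137 140 137 134 133
```

Request:
send_rows:
  slide:
    - [-1, 0, 1.5]
    - [-5, 0, 2]
    - [-12, 0, 2.3]
    - [-21, 0, 2.3]
    - [-32, 0, 2.3]
    - [-43, 0, 2.3]
    - [-52, 0, 2.3]
    - [-58, 0, 2.3]
  roll: [0, 0, 0, 0, 0, 0, 0, 0]
  claw: [0, 0, 0, 0, 0, 0, 0, 0]

```text
t: 25.75
eef_pos: [0.5406, 0.1248, 0.0837]
tool_rot: [0.0, 0.999, 0.032, 0.0]
contact_force: [-0.0, -0.3, -1.3]
gripper_width: 0.191
grasp_force: 117.9
```

```bash
bash both.sh
```

```text
25.85 [0.5403 0.1247 0.0835] [0.5412 0.1248 0.0836] -86.32742117012677
F [ 0.1 -0.2 -2.3] tq [-0.06 -0.08  0.01] grip 0.19383936839314542
308 [241, 242, 238, 236, 230, 217, 191, 175, 179, 201, 228, 241, 244, 243, 243, 243, 243, 243, 244, 244, 244, 244, 244, 244, 244, 244, 244, 248, 248, 244, 228, 201, 182, 177, 176, 181, 188, 233, 254, 255, 255, 255, 255, 255, 255, 255, 255, 255, 255, 241, 190, 167, 162, 160, 160, 163, 160]
     -90 -86 -82 -78 -74 -70 -66 -62 -58 -54 -50 -46 -42 -38 -34 -30 -26 -22 -18 -14 -10  -6  -2   2   6  10  14  18  22
 -29  56 104 118  95  88  91 101 140 184 178 131 109 131 169 185 183 183 189 188 186 177 185 171 101 128 180 197 198 187
 -25  55 102 119  93  89  88 104 162 212 202 146 117 148 180 185 184 182 183 187 186 176 187 179 110 147 189 196 192 173
 -21  56 103 121  94  90  90 100 158 206 191 165 162 177 191 192 194 190 191 190 191 170 182 181 127 164 196 197 190 160
 -17  53 106 119  96  89  88  91 132 172 167 187 211 211 216 211 211 208 208 209 206 174 181 182 138 175 196 195 189 149
 -13  59 107 120  95  89  88  92 136 188 186 185 214 219 218 215 218 216 217 216 215 178 183 181 147 186 198 194 182 142
  -9  58 106 120  95  88  87 100 158 213 206 186 211 221 219 219 219 218 219 219 220 178 184 182 164 196 195 189 167 140
  -5  56 105 119  96  90  88  97 153 203 194 189 218 224 222 222 223 222 222 222 219 182 180 183 180 196 195 182 150 134
  -1  60 107 119  95  88  88  93 122 166 164 194 223 222 223 222 223 223 221 222 220 182 182 194 192 195 191 174 138 136
   3  59 108 120  95  91  87  87 119 167 176 182 205 196 211 220 210 211 211 209 193 166 184 195 191 194 188 161 127 129
   7  59 107 121 100  93  85  84 123 163 168 151 155 148 172 182 160 156 162 165 145 134 165 165 159 177 160 126  95  98
  11  57 104 127 118 109 104 111 120 131 130 125 130 132 134 138 132 134 133 133 134 126 136 132 131 136 128 118 111 113
```

Request:
send_rows:
  slide:
    - [-1, 0, 0]
    - [-2, 0, 0]
    - [-3, 0, 0]
    - [-3.5, 0, 0]
    - [-4, 0, 0]
    - [-4, 0, 0]
    - [-4, 0, 0]
    - [-4, 0, 0]
  roll: [0, 0, 0, 0, 0, 0, 0, 0]
  claw: [0, 0, 0, 0, 0, 0, 0, 0]

```text
t: 26.62
eef_pos: [0.5379, 0.1246, 0.0835]
tool_rot: [0.0, 0.999, 0.032, -0.0]
contact_force: [-0.4, 0.3, -0.7]
gripper_width: 0.194
grasp_force: 117.9
```

```bash
bash both.sh
```

```text
26.7167 [0.5379 0.1246 0.0835] [0.5379 0.1246 0.0835] -86.36268256675808
F [ 0.3  0.6 -1.6] tq [ 0.02 -0.04 -0.02] grip 0.18999827229235816
308 [242, 242, 242, 241, 235, 217, 184, 171, 179, 201, 228, 241, 244, 244, 244, 244, 244, 243, 244, 244, 244, 244, 244, 244, 243, 244, 245, 243, 243, 238, 227, 198, 183, 178, 177, 177, 185, 232, 254, 255, 255, 255, 255, 255, 255, 255, 255, 255, 255, 240, 192, 165, 165, 158, 161, 160, 160]
     -90 -86 -82 -78 -74 -70 -66 -62 -58 -54 -50 -46 -42 -38 -34 -30 -26 -22 -18 -14 -10  -6  -2   2   6  10  14  18  22
 -29  54 105 120  96  87  91 112 161 186 164 120 117 167 183 185 181 181 188 190 188 192 177 110 117 174 198 194 185 149
 -25  55 101 118  95  88  89 124 189 214 184 129 135 179 185 187 184 186 184 184 185 185 188 121 137 187 199 198 180 128
 -21  57 104 120  92  88  91 126 186 205 175 156 169 189 188 192 193 191 186 189 179 179 186 125 151 197 197 193 172 131
 -17  60 111 120  94  88  88 105 146 166 163 193 213 207 207 210 209 207 206 207 180 175 187 141 166 195 194 194 172 137
 -13  61 106 122  96  87  88 102 160 188 175 192 219 218 218 218 218 215 217 217 189 171 186 151 183 197 194 189 158 133
  -9  58 106 119  96  85  88 120 189 220 188 191 219 220 219 220 219 219 220 217 189 174 192 166 191 195 191 174 143 135
  -5  56 103 120  93  90  91 116 184 212 187 201 223 221 224 223 221 222 220 221 192 175 193 178 195 197 189 158 136 134
  -1  60 107 122  93  88  90  99 144 175 185 213 223 222 222 222 222 223 222 221 196 175 191 187 197 193 188 150 135 136
   3  56 106 121  95  89  87  92 139 171 174 201 208 194 211 219 211 210 215 209 174 170 194 186 189 192 176 134 125 127
   7  55 106 120  99  90  88  95 142 164 155 151 157 149 172 183 159 156 165 163 139 155 167 139 153 173 136 100  99  99
  11  60 103 126 117 111 109 113 125 130 127 127 133 132 136 138 130 131 131 133 130 132 132 125 130 136 120 114 113 111
```

Request:
send_rows:
  slide:
    - [-1, 0, 0]
    - [-2, 0, 0]
    - [-2, 0, 0]
    - [-2, 0, -1]
    - [-4, 0, -5]
    - [-9, 0, -13]
    - [-16, 0, -25]
    - [-24, 0, -38]
  roll: [0, 0, 0, 0, 0, 0, 0, 0]
  claw: [0, 0, 0, 0, 0, 0, 0, 0]

```text
t: 27.48
eef_pos: [0.5122, 0.123, 0.1218]
tool_rot: [0.0, 0.999, 0.032, -0.001]
contact_force: [-0.0, 0.6, -0.0]
gripper_width: 0.193
grasp_force: 117.9
```

Request:
send_rows:
  slide:
    - [-8, 0, -12]
    - [-15, 0, -21]
    - [-21, 0, -27]
    - [-26, 0, -31]
    - [-30, 0, -34]
    - [-32, 0, -35]
    - [-33, 0, -36]
    - [-33, 0, -36]
  roll: [0, 0, 0, 0, 0, 0, 0, 0]
  claw: [0, 0, 0, 0, 0, 0, 0, 0]

```text
t: 28.15
eef_pos: [0.4808, 0.121, 0.1574]
tool_rot: [0.0, 0.999, 0.032, -0.0]
contact_force: [-0.1, -0.6, -2.3]
gripper_width: 0.193
grasp_force: 117.9
```

```bash
python3 tilt.py > o.txt; head -2 o.txt; tail -1 o.txt
cat > g2.py <<'P'
from side import *
import sys
from h import *
o=bot.get_obs();M=rot(o);f=M[:,0];f=f/np.linalg.norm(f);l=-M[:,1];zb=o['eef_pos'][2]-.0772
c=o['eef_pos']-f*.027;c[2]=0  # scoop origin
def grid(z,xs,ys):
    P=[[px(c+f*x/1000+l*y/1000+np.array([0,0,z])) for x in xs] for y in ys];P=np.float32(P)
    return cv2.remap(g,P[...,0],P[...,1],1).astype(int)
xs=range(-60,24,4);ys=range(-36,33,4);G=grid(zb+.0095,xs,ys)
print('    ',' '.join('%3d'%v for v in xs))
for y,r in zip(ys,G): print('%4d'%y,' '.join('%3d'%v for v in r))
cv2.imwrite('pics/s_last.png',im)
P
python3 g2.py
python3 - <<'P'
from side import *
xs=range(-90,90,6);G=grid(.0155,xs,range(-29,14,6))
for r in G: print(' '.join('%3d'%v for v in r))
P
```

```text
28.25 [0.481  0.121  0.1572] [0.4811 0.121  0.1572] -86.36423789008295
F [-1.   0.5 -0.6] tq [ 0.03 -0.   -0.07] grip 0.19299108674730847
308 [149, 149, 147, 149, 147, 151, 149, 147, 151, 170, 195, 213, 220, 219, 219, 220, 220, 220, 220, 221, 220, 218, 219, 219, 220, 221, 221, 219, 218, 210, 190, 166, 151, 146, 144, 149, 157, 198, 247, 254, 255, 255, 255, 255, 255, 255, 255, 254, 249, 214, 159, 137, 131, 133, 131, 134, 131]
     -60 -56 -52 -48 -44 -40 -36 -32 -28 -24 -20 -16 -12  -8  -4   0   4   8  12  16  20
 -36  39  40  40  39  39  36  39  56  58  45  69  91  90  84  77  71  73  75  85  71  53
 -32  42  41  37  40  40  37  69 120 132  90 123 173 177 163 156 147 149 149 155 149  89
 -28  39  36  38  36  41  45 116 189 193 134 154 186 189 186 186 184 183 182 189 187 105
 -24  41  39  38  38  37  53 142 211 214 156 166 185 186 184 184 185 184 183 187 189 121
 -20  40  41  41  39  40  62 144 200 204 158 183 192 191 191 190 189 187 186 173 190 141
 -16  39  39  41  41  36  77 138 179 184 175 204 210 211 209 207 206 206 199 177 202 156
 -12  40  34  38  38  36  72 141 197 198 185 213 
[... 1278 characters left out ...]
 117 133 133 132 136 135 134 131 132 134 135 134 133 134 134 133 140 135 133 135 137 134 132 125  78
 59 122  95  91  87 118 135 135 135 134 135 136 134 136 134 135 135 133 135 134 134 134 137 136 135 130 135 135 128  76
 54 119  94  88  87 116 135 136 133 136 133 136 136 135 135 135 135 136 134 135 135 135 134 136 135 136 133 134 125  75
 58 123  92  88  89 115 132 126 128 137 132 136 130 130 131 130 133 131 131 134 129 129 132 131 133 132 132 135 124  73
 61 122 100  87  80  88  98  90 103 111  97 103  99  97  96  96 110 101  99 100  98  93  94  98 109 104  99  99  93  76
 53 116 124 123 118 119 126 120 121 119 124 122 120 123 122 122 120 120 124 121 123 122 124 122 120 120 124 120 120 121
```

All three pellets are on the scoop near its nose and the trough reads empty. I'll shift them towards the back wall with a quick start and a soft stop in the nose direction.

Request:
send_rows:
  slide:
    - [-10, 0, 0]
    - [-22, 0, 0]
    - [-31, 0, 0]
    - [-38, 0, 0]
    - [-43, 0, 0]
    - [-47, 0, 0]
    - [-49, 0, 0]
    - [-50, 0, 0]
  roll: [0, 0, 0, 0, 0, 0, 0, 0]
  claw: [0, 0, 0, 0, 0, 0, 0, 0]

```text
t: 29.07
eef_pos: [0.431, 0.1178, 0.1577]
tool_rot: [0.0, 0.999, 0.032, 0.0]
contact_force: [-0.7, -0.3, -1.4]
gripper_width: 0.201
grasp_force: 117.9
```

```bash
python3 g2.py; python3 tilt.py > o.txt; head -2 o.txt; tail -1 o.txt
```

```text
-60 -56 -52 -48 -44 -40 -36 -32 -28 -24 -20 -16 -12  -8  -4   0   4   8  12  16  20
 -36  40  39  42  42  32  40  44  55  57  43  74  98  88  82  72  73  77  81  76  67  93
 -32  41  41  40  39  41  37  72 125 127  87 135 179 169 158 147 150 147 155 154 150 118
 -28  40  42  40  40  39  47 115 187 189 134 156 190 190 187 183 184 182 182 195 186 128
 -24  40  38  42  38  40  47 136 211 216 159 167 183 184 182 181 182 184 184 192 186 138
 -20  40  39  42  40  36  54 139 199 205 164 179 186 181 185 192 192 189 186 188 189 157
 -16  39  40  39  41  37  64 149 178 178 177 193 186 165 180 207 205 206 203 191 192 170
 -12  37  40  35  40  38  71 172 200 196 203 193 193 178 175 212 216 217 213 196 198 176
  -8  39  40  43  40  37  70 178 220 221 213 187 212 202 164 207 218 220 214 199 202 181
  -4  42  39  39  38  37  69 183 223 224 216 184 202 194 169 215 221 221 216 197 197 185
   0  40  38  37  38  38  73 185 224 223 218 184 172 167 188 222 221 221 217 200 195 189
   4  38  41  37  40  41  72 187 223 221 220 192 176 166 189 220 222 221 216 196 194 193
   8  35  41  38  43  37  75 191 222 
[... 305 characters left out ...]
7 203 209 208
  24  38  43  36  39  40  70 181 217 219 214 191 184 184 184 183 184 184 183 199 188 205
  28  40  40  40  40  39  73 179 213 217 210 186 185 187 186 186 184 184 184 194 197 215
  32  42  41  39  36  41  58 135 165 166 173 166 168 185 185 171 170 171 175 186 189 198
29.2167 [0.4314 0.1179 0.1576] [0.4315 0.1179 0.1576] -86.3673921904995
F [ 0.2 -0.2 -1. ] tq [-0.01 -0.1   0.04] grip 0.19416898734856317
308 [65, 66, 66, 63, 65, 67, 67, 68, 95, 145, 192, 214, 220, 220, 219, 219, 222, 220, 220, 220, 219, 220, 220, 220, 221, 221, 220, 218, 220, 211, 190, 165, 151, 149, 146, 145, 156, 199, 247, 254, 255, 255, 255, 255, 255, 255, 255, 254, 249, 213, 156, 137, 133, 135, 134, 132, 131]
```

Request:
send_rows:
  slide:
    - [0.7, 0, 0]
    - [2, 0, 0]
    - [4, 0, 0]
    - [7, 0, 0]
    - [10.5, 0, 0]
    - [14, 0, 0]
    - [17.5, 0, 0]
    - [21, 0, 0]
  roll: [0, 0, 0, 0, 0, 0, 0, 0]
  claw: [0, 0, 0, 0, 0, 0, 0, 0]

```text
t: 29.93
eef_pos: [0.4525, 0.1192, 0.1575]
tool_rot: [-0.0, 0.999, 0.032, 0.0]
contact_force: [0.4, 0.9, -0.1]
gripper_width: 0.193
grasp_force: 117.9
```

Request:
send_rows:
  slide:
    - [3.5, 0, 0]
    - [7, 0, 0]
    - [10.5, 0, 0]
    - [14, 0, 0]
    - [17, 0, 0]
    - [19, 0, 0]
    - [20.5, 0, 0]
    - [21, 0, 0]
  roll: [0, 0, 0, 0, 0, 0, 0, 0]
  claw: [0, 0, 0, 0, 0, 0, 0, 0]

```text
t: 30.6
eef_pos: [0.4732, 0.1206, 0.1575]
tool_rot: [-0.0, 0.999, 0.032, 0.0]
contact_force: [0.2, -0.2, -1.3]
gripper_width: 0.197
grasp_force: 117.9
```

Request:
send_rows:
  slide:
    - [0, 3, 0]
    - [-4, 6, 0]
    - [-14, 8, 0]
    - [-24, 9, 0]
    - [-31, 10, 0]
    - [-36, 10, 0]
    - [-39, 10, 0]
    - [-40, 10, 0]
  roll: [0, 0, 0, 0, 0, 0, 0, 0]
  claw: [0, 0, 0, 0, 0, 0, 0, 0]

```text
t: 31.27
eef_pos: [0.4331, 0.108, 0.1577]
tool_rot: [0.0, 0.999, 0.032, 0.0]
contact_force: [0.1, 0.4, -1.0]
gripper_width: 0.193
grasp_force: 117.9
```

```bash
python3 g2.py; python3 tilt.py > o.txt; head -2 o.txt; tail -1 o.txt
```

```text
-60 -56 -52 -48 -44 -40 -36 -32 -28 -24 -20 -16 -12  -8  -4   0   4   8  12  16  20
 -36  38  38  39  39  40  41  38  48  51  47  89  98  84  84  85  92  85  84  81  69 101
 -32  37  41  44  39  40  41  58 106 114  84 156 172 158 154 153 163 158 163 174 145 127
 -28  42  38  40  33  39  45  96 171 178 124 168 189 187 185 181 184 181 188 198 181 144
 -24  41  40  39  38  41  52 137 208 209 158 169 183 183 184 180 184 183 184 191 181 152
 -20  42  40  40  37  39  58 142 204 209 167 181 191 193 190 181 171 182 186 190 195 167
 -16  41  43  39  39  35  67 152 187 179 175 203 211 210 201 176 156 175 194 192 199 170
 -12  40  38  39  38  35  75 179 196 183 200 219 217 215 196 193 195 169 181 194 201 174
  -8  41  40  37  40  40  77 195 220 216 219 219 219 216 190 208 224 174 183 197 194 177
  -4  37  42  37  40  38  79 199 223 222 223 223 221 219 189 195 207 173 197 200 192 186
   0  39  39  39  40  38  74 191 223 222 220 221 222 222 196 167 166 171 205 198 194 194
   4  39  43  39  39  35  81 192 221 222 221 221 220 222 197 173 174 174 208 195 201 197
   8  39  39  43  38  37  81 191 221 
[... 305 characters left out ...]
0 205 204 211
  24  39  41  40  36  42  79 189 221 220 202 178 185 185 185 183 188 181 183 192 199 217
  28  38  41  40  40  40  76 189 218 213 203 183 186 186 185 185 185 186 186 196 198 216
  32  41  37  40  40  42  58 145 175 185 183 171 170 173 164 171 180 187 183 189 190 200
31.4167 [0.434  0.1081 0.1577] [0.4341 0.1082 0.1577] -86.3592939782129
F [ 0.6  0.  -1.3] tq [ 0.01 -0.03  0.04] grip 0.19555857744540006
308 [64, 61, 65, 68, 66, 64, 64, 74, 98, 147, 191, 216, 218, 220, 222, 219, 221, 220, 220, 220, 220, 220, 220, 220, 220, 219, 220, 220, 219, 213, 191, 166, 150, 149, 146, 145, 155, 204, 247, 254, 255, 255, 255, 255, 254, 250, 233, 216, 194, 161, 139, 133, 134, 133, 132, 133, 131]
```

Request:
send_rows:
  slide:
    - [0.7, 0, 0]
    - [2, 0, 0]
    - [4, 0, 0]
    - [7, 0, 0]
    - [10.5, 0, 0]
    - [14, 0, 0]
    - [17.5, 0, 0]
    - [21, 0, 0]
  roll: [0, 0, 0, 0, 0, 0, 0, 0]
  claw: [0, 0, 0, 0, 0, 0, 0, 0]

```text
t: 32.13
eef_pos: [0.4551, 0.1094, 0.1575]
tool_rot: [-0.0, 0.999, 0.032, -0.0]
contact_force: [0.0, 0.9, -1.1]
gripper_width: 0.194
grasp_force: 117.9
```

Request:
send_rows:
  slide:
    - [3.5, 0, 0]
    - [7, 0, 0]
    - [10.5, 0, 0]
    - [14, 0, 0]
    - [17, 0, 0]
    - [19, 0, 0]
    - [20.5, 0, 0]
    - [21, 0, 0]
  roll: [0, 0, 0, 0, 0, 0, 0, 0]
  claw: [0, 0, 0, 0, 0, 0, 0, 0]

```text
t: 32.8
eef_pos: [0.4758, 0.1107, 0.1575]
tool_rot: [-0.0, 0.999, 0.032, -0.0]
contact_force: [-0.4, -0.1, -1.3]
gripper_width: 0.194
grasp_force: 117.9
```

Request:
send_rows:
  slide:
    - [0, 6, 0]
    - [-3, 12, 0]
    - [-13, 15, 0]
    - [-23, 16, 0]
    - [-30, 16, 0]
    - [-35, 16, 0]
    - [-38, 16, 0]
    - [-39, 16, 0]
  roll: [0, 0, 0, 0, 0, 0, 0, 0]
  claw: [0, 0, 0, 0, 0, 0, 0, 0]

```text
t: 33.47
eef_pos: [0.4371, 0.0923, 0.1577]
tool_rot: [0.0, 0.999, 0.032, 0.0]
contact_force: [-0.3, -0.6, -1.5]
gripper_width: 0.195
grasp_force: 117.9
```

```bash
python3 g2.py; python3 tilt.py > o.txt; head -2 o.txt; tail -1 o.txt
```

```text
-60 -56 -52 -48 -44 -40 -36 -32 -28 -24 -20 -16 -12  -8  -4   0   4   8  12  16  20
 -36  38  35  34  38  38  39  36  41  37  49  84  97  89  87  89  95  87  86  86  71  98
 -32  39  38  43  41  42  41  36  39  35  73 150 171 160 156 155 161 164 163 170 150 121
 -28  38  40  39  40  38  44  40  37  39  81 158 182 184 184 181 183 181 184 198 193 138
 -24  41  39  38  38  37  45  60  66  69 130 174 172 177 184 185 183 185 181 191 195 148
 -20  40  38  38  35  40  63 131 146 143 176 206 185 166 187 189 190 189 184 188 184 158
 -16  39  42  42  36  39  78 179 212 196 192 216 188 165 198 205 203 197 189 192 187 169
 -12  42  43  36  40  40  76 183 220 206 182 190 177 187 215 209 192 180 170 186 194 181
  -8  41  40  40  40  34  79 188 221 215 197 183 186 212 218 202 193 198 170 167 196 186
  -4  41  46  38  40  37  80 196 223 222 219 212 218 222 221 200 204 218 178 172 203 186
   0  37  39  39  40  42  78 198 222 222 222 220 222 222 222 198 186 199 172 182 205 190
   4  40  37  38  41  39  78 199 222 221 220 222 220 221 222 204 167 171 164 191 204 196
   8  39  38  37  40  40  77 190 220 
[... 306 characters left out ...]
 199 206 215
  24  41  39  39  40  39  76 183 216 220 212 188 184 184 183 185 185 184 188 198 202 221
  28  38  40  39  41  39  75 182 214 217 210 189 184 185 184 184 183 186 189 203 204 219
  32  41  38  41  38  41  70 152 173 177 170 163 169 172 174 168 169 171 176 181 188 200
33.6167 [0.438  0.0924 0.1577] [0.4381 0.0924 0.1577] -86.3485980704704
F [ 0.5  0.1 -1.4] tq [-0.   -0.07  0.01] grip 0.19365680297165058
308 [75, 74, 77, 74, 77, 76, 76, 78, 110, 164, 215, 233, 237, 236, 236, 237, 236, 237, 237, 236, 236, 237, 236, 236, 236, 238, 239, 243, 244, 240, 220, 187, 171, 166, 169, 168, 175, 224, 253, 255, 255, 255, 255, 255, 255, 255, 255, 255, 254, 233, 180, 153, 151, 151, 153, 150, 151]
```

Request:
send_rows:
  slide:
    - [0.7, 0, 0]
    - [2, 0, 0]
    - [4, 0, 0]
    - [7, 0, 0]
    - [10.5, 0, 0]
    - [14, 0, 0]
    - [17.5, 0, 0]
    - [21, 0, 0]
  roll: [0, 0, 0, 0, 0, 0, 0, 0]
  claw: [0, 0, 0, 0, 0, 0, 0, 0]

```text
t: 34.33
eef_pos: [0.4592, 0.0936, 0.1575]
tool_rot: [-0.0, 0.999, 0.032, 0.0]
contact_force: [0.6, -0.1, -0.8]
gripper_width: 0.197
grasp_force: 117.9
```

Request:
send_rows:
  slide:
    - [3.5, 0, 0]
    - [7, 0, 0]
    - [10.5, 0, 0]
    - [14, 0, 0]
    - [17, 0, 0]
    - [19, 0, 0]
    - [20.5, 0, 0]
    - [21, 0, 0]
  roll: [0, 0, 0, 0, 0, 0, 0, 0]
  claw: [0, 0, 0, 0, 0, 0, 0, 0]

```text
t: 35.0
eef_pos: [0.4799, 0.0949, 0.1575]
tool_rot: [-0.0, 0.999, 0.032, 0.0]
contact_force: [-0.6, -0.3, -1.1]
gripper_width: 0.192
grasp_force: 117.9
```

Request:
send_rows:
  slide:
    - [-5, 3, 0]
    - [-15, 6, 0]
    - [-25, 8, 0]
    - [-32, 9, 0]
    - [-37, 9, 0]
    - [-40, 9, 0]
    - [-42, 9, 0]
    - [-43, 9, 0]
  roll: [0, 0, 0, 0, 0, 0, 0, 0]
  claw: [0, 0, 0, 0, 0, 0, 0, 0]

```text
t: 35.67
eef_pos: [0.4372, 0.0833, 0.1577]
tool_rot: [-0.0, 0.999, 0.032, 0.0]
contact_force: [0.5, 0.2, -0.9]
gripper_width: 0.192
grasp_force: 117.9
```

```bash
python3 g2.py; python3 tilt.py > o.txt; head -2 o.txt; tail -1 o.txt; python3 - <<'E'
from h import *
# dish centre from three measurements: top image ring at z=.078
m=bot.camera_model('top');print('dish',ray(m,[(434.8,179.2),(432.5,179.5)],.078))
im=bot.read_camera('top')[:,:,::-1];g=np.ascontiguousarray(im.max(2))
k=cv2.HoughCircles(cv2.GaussianBlur(cv2.resize(g[140:220,395:475],None,fx=4,fy=4,interpolation=2),(5,5),0),cv2.HOUGH_GRADIENT,1,20,param1=80,param2=20,minRadius=76,maxRadius=100)
for q in k[0][:4]: print(q/4,ray(m,q[:2]/4+[395,140],.078),q[2]/4*1.0/454)
E
```

```text
-60 -56 -52 -48 -44 -40 -36 -32 -28 -24 -20 -16 -12  -8  -4   0   4   8  12  16  20
 -36  43  39  41  40  37  38  38  38  34  44  82 112 105  97  92  86  85  85  93  87 104
 -32  41  41  40  38  38  37  37  39  35  60 135 181 186 174 164 153 151 150 171 156 120
 -28  38  41  40  36  37  41  40  39  37  65 152 186 188 185 179 180 181 180 192 181 138
 -24  37  46  38  40  39  42  60  62  58  81 152 183 178 176 168 167 182 184 190 186 153
 -20  36  40  38  39  41  57 128 159 150 147 172 187 182 197 186 161 181 189 188 192 165
 -16  37  40  36  42  41  66 171 214 214 211 212 203 188 216 204 167 179 193 191 201 173
 -12  37  39  37  41  39  73 176 218 218 218 218 212 188 199 191 162 171 187 191 204 175
  -8  41  37  38  41  37  77 184 221 218 219 219 217 198 174 164 181 200 181 183 196 180
  -4  40  40  43  42  42  76 187 222 223 222 221 222 217 195 178 197 219 180 170 192 187
   0  39  42  41  40  38  74 186 223 222 222 223 223 221 219 204 188 208 170 165 194 194
   4  39  40  39  37  37  72 180 221 221 219 220 221 221 223 205 170 177 167 173 198 198
   8  37  45  41  39  39  71 182 219 
[... 463 characters left out ...]
6 185 183 182 185 184 189 197 216
  32  41  40  41  40  39  71 156 170 176 173 163 165 170 172 176 170 173 176 181 189 201
35.8167 [0.4376 0.0833 0.1576] [0.4376 0.0833 0.1576] -86.359858715099
F [ 1.2 -0.4 -1.2] tq [-0.01 -0.02 -0.01] grip 0.1921947994147956
308 [77, 77, 78, 79, 77, 80, 76, 84, 113, 168, 218, 235, 238, 239, 238, 240, 239, 239, 239, 239, 239, 239, 239, 239, 239, 239, 240, 239, 238, 233, 218, 192, 175, 169, 170, 167, 179, 226, 254, 255, 255, 255, 255, 255, 255, 255, 254, 255, 253, 234, 182, 159, 152, 157, 156, 156, 151]
dish [[ 0.51195216 -0.36887917  0.078     ]
 [ 0.51129131 -0.36350345  0.078     ]]
[39.375 38.625 22.35 ] [[ 0.51330555 -0.36795851  0.078     ]] 0.049229074
```

All three pellets are behind the side walls. I'll carry them to the dish, centred at (0.513,-0.368), with soft accelerations.

Request:
send_rows:
  slide:
    - [0.5, 2, -0.5]
    - [1.5, 6, -1]
    - [3, 12, -1.5]
    - [4.5, 20, -2]
    - [6, 30, -2.5]
    - [7.5, 42, -3]
    - [9, 56, -3.5]
    - [10.5, 72, -4]
  roll: [0, 0, 0, 0, 0, 0, 0, 0]
  claw: [0, 0, 0, 0, 0, 0, 0, 0]

```text
t: 36.58
eef_pos: [0.4525, 0.0107, 0.1616]
tool_rot: [0.0, 0.999, 0.032, 0.0]
contact_force: [0.3, 0.8, -0.7]
gripper_width: 0.194
grasp_force: 117.9
```

Request:
send_rows:
  slide:
    - [1.6, 18, -0.5]
    - [3.2, 38, -1]
    - [4.8, 58, -1.5]
    - [6.4, 78, -2]
    - [8, 98, -2.5]
    - [9.6, 118, -2.5]
    - [11.2, 138, -2.5]
    - [12.8, 158, -2.5]
  roll: [0, 0, 0, 0, 0, 0, 0, 0]
  claw: [0, 0, 0, 0, 0, 0, 0, 0]

```text
t: 37.25
eef_pos: [0.4748, -0.1472, 0.1641]
tool_rot: [0.0, 1.0, 0.031, -0.0]
contact_force: [-0.3, 0.2, -1.5]
gripper_width: 0.188
grasp_force: 117.9
```

Request:
send_rows:
  slide:
    - [1.6, 20, 0]
    - [3.2, 40, 0]
    - [4.8, 60, 0]
    - [6.4, 80, 0]
    - [8, 100, 0]
    - [9.6, 118, 0]
    - [11.2, 134, 0]
    - [12.8, 148, 0]
  roll: [0, 0, 0, 0, 0, 0, 0, 0]
  claw: [0, 0, 0, 0, 0, 0, 0, 0]

```text
t: 37.92
eef_pos: [0.4965, -0.2944, 0.1639]
tool_rot: [0.0, 1.0, 0.031, -0.0]
contact_force: [-0.3, 0.1, -0.5]
gripper_width: 0.195
grasp_force: 117.9
```

Request:
send_rows:
  slide:
    - [1.6, 13, 0]
    - [3.2, 25, 0]
    - [4.8, 36, 0]
    - [6.4, 46, 0]
    - [7.8, 55, 0]
    - [9, 63, 0]
    - [9.8, 69, 0]
    - [10.2, 73, 0]
  roll: [0, 0, 0, 0, 0, 0, 0, 0]
  claw: [0, 0, 0, 0, 0, 0, 0, 0]

```text
t: 38.58
eef_pos: [0.5123, -0.3647, 0.164]
tool_rot: [0.0, 0.999, 0.032, 0.0]
contact_force: [-0.5, 0.1, -1.5]
gripper_width: 0.191
grasp_force: 117.9
```

```bash
python3 g2.py; python3 tilt.py > o.txt; head -2 o.txt; tail -1 o.txt; python3 - <<'E'
from h import *
print(go([.514,-.366,.164]))
E
```

```text
-60 -56 -52 -48 -44 -40 -36 -32 -28 -24 -20 -16 -12  -8  -4   0   4   8  12  16  20
 -36  41  39  39  40  39  39  37  39  38  61 115 150 160 164 166 162 159 153 153 142 137
 -32  44  41  41  39  39  39  38  37  38  72 133 168 176 177 182 180 180 180 183 175 156
 -28  40  39  42  38  40  40  42  40  41  78 140 176 181 184 191 187 183 186 186 181 163
 -24  36  36  41  38  40  42  52  52  55  87 147 180 180 188 197 184 178 180 184 185 169
 -20  41  41  42  35  38  52  74  78  77 101 156 181 179 190 202 185 179 177 180 189 178
 -16  41  41  42  34  39  67 108 129 125 140 173 185 180 191 201 185 184 176 175 190 183
 -12  39  40  41  38  45  84 149 175 172 176 192 193 181 187 193 183 194 184 175 189 188
  -8  37  39  42  37  45  92 173 206 209 209 214 208 186 171 172 184 201 188 172 189 192
  -4  40  39  41  37  43  95 180 215 218 218 218 214 194 166 162 183 205 188 168 186 192
   0  42  39  41  38  41  95 184 219 221 221 220 219 204 174 160 179 201 185 168 187 191
   4  40  40  43  38  42  98 188 220 223 222 220 221 215 201 183 179 197 182 173 188 190
   8  39  42  41  38  42 101 189 220 
[... 352 characters left out ...]
222 219 213 195 186 184 187 183 182 184 186 185 185 195
  28 185 183 201 231 235 226 221 220 217 208 190 185 183 184 185 184 184 185 188 189 203
  32 243 236 233 241 243 235 223 213 212 201 186 185 185 184 187 188 187 184 188 193 210
38.7333 [ 0.5121 -0.3639  0.1639] [ 0.5121 -0.3635  0.164 ] -86.36399406600468
F [ 0.  -0.1 -1.4] tq [-0.02  0.02 -0.1 ] grip 0.19042094487824074
308 [168, 169, 168, 167, 170, 164, 165, 163, 164, 162, 174, 187, 191, 190, 190, 194, 194, 192, 192, 192, 192, 192, 192, 192, 193, 193, 192, 191, 190, 183, 165, 145, 130, 131, 126, 128, 134, 174, 231, 249, 252, 252, 252, 252, 249, 242, 224, 196, 165, 139, 124, 120, 115, 115, 113, 116, 116]
(array([ 1.7,  2.6, -0. ]), 0)
```

Request:
send_rows:
  slide:
    - [0.8, 1.5, 0]
    - [1.5, 2.6, 0]
    - [1.5, 2.6, 0]
    - [1.5, 2.6, 0]
    - [41, 2.6, 0]
    - [82, 2.6, 0]
    - [110, 2.6, 0]
    - [115, 2.6, 0]
  roll: [0, 0, 0, 0, 0, 0, 0, 0]
  claw: [0, 0, 0, 0, 0, 0, 0, 0]

```text
t: 39.45
eef_pos: [0.6328, -0.3558, 0.164]
tool_rot: [-0.001, 0.999, 0.034, 0.002]
contact_force: [0.4, 0.6, -0.7]
gripper_width: 0.191
grasp_force: 117.9
```

```bash
python3 - <<'E'
from side import *
D=np.array([.513,-.368,0])
def grid(C,z,xs,ys):
    P=np.float32([[px(C+np.array([x/1000,y/1000,z])) for x in xs] for y in ys]);return cv2.remap(g,P[...,0],P[...,1],1).astype(int)
xs=range(-52,53,5)
print('side dish, z floor+7.5; cols x',list(xs))
for y in range(-50,51,5): print('%4d'%y,grid(D,.0585,xs,[y])[0].tolist())
T0=bot.camera_model('top');it=bot.read_camera('top')[:,:,::-1];gt=it.max(2).astype(np.float32)
K=np.array(T0['camera_matrix']);T=np.array(T0['camera_from_world']);g=gt
print('top')
for y in range(-50,51,5): print('%4d'%y,grid(D,.0585,xs,[y])[0].tolist())
o=bot.get_obs();print(o['t'],o['eef_pos'])
E
python3 g2.py
```

```text
side dish, z floor+7.5; cols x [-52, -47, -42, -37, -32, -27, -22, -17, -12, -7, -2, 3, 8, 13, 18, 23, 28, 33, 38, 43, 48]
 -50 [51, 96, 136, 147, 158, 163, 168, 174, 179, 182, 185, 186, 186, 182, 184, 180, 180, 176, 175, 169, 145]
 -45 [71, 131, 146, 146, 155, 165, 169, 177, 179, 181, 187, 184, 184, 184, 181, 181, 179, 176, 174, 170, 155]
 -40 [133, 151, 143, 145, 154, 161, 169, 176, 179, 184, 188, 186, 186, 183, 180, 182, 178, 179, 172, 169, 157]
 -35 [201, 166, 134, 145, 153, 161, 168, 174, 179, 183, 188, 188, 186, 184, 179, 180, 177, 178, 171, 165, 158]
 -30 [233, 173, 128, 145, 154, 162, 167, 174, 180, 187, 190, 190, 185, 187, 182, 179, 177, 178, 169, 162, 158]
 -25 [234, 165, 129, 143, 153, 163, 171, 175, 185, 191, 195, 193, 188, 188, 182, 177, 187, 182, 167, 159, 154]
 -20 [232, 168, 128, 140, 154, 171, 181, 185, 189, 191, 196, 196, 194, 194, 183, 182, 199, 186, 163, 156, 145]
 -15 [234, 177, 131, 140, 166, 185, 192, 191, 191, 190, 194, 193, 192, 193, 180, 185, 206, 185, 161, 149, 140]
 -10 [237, 180, 133, 149, 179, 194, 192, 191, 191, 189, 191, 191, 191, 200, 182, 178, 196, 1
[... 4279 characters left out ...]
3 165 131  80  79 166 214 221 222 221 220 221 220 220 220 221 212 178 169 194
   8 173 173 168 143  96  87 164 213 220 221 221 219 219 220 220 220 219 212 179 173 197
  12 172 171 168 152 114 101 163 213 222 219 220 212 209 210 213 213 213 206 180 181 199
  16 170 168 165 157 135 114 163 214 222 219 214 201 197 197 199 198 201 195 185 191 197
  20 169 166 162 160 141 117 165 216 222 219 206 190 188 189 190 191 191 189 188 195 195
  24 170 164 159 157 139 114 169 215 221 218 198 183 184 186 185 187 186 186 189 194 200
  28 172 161 157 151 130 107 165 214 221 217 193 181 183 186 184 184 184 186 189 196 203
  32 172 158 155 142 124 107 162 204 212 207 187 179 185 188 186 185 183 187 193 201 206
```

The scoop is empty and shapes now show in the dish. I'll carry the scoop back to open bench.

```bash
python3 - <<'E'
from h import *
print(bot.get_obs()['eef_pos'],go([.5743,-.13,.164]))
E
```

```text
[ 0.62663449 -0.35911517  0.16353441] (array([ -37.6, -232. ,   -0.4]), 0)
```

Request:
send_rows:
  slide:
    - [0, -8, -8]
    - [0, -30, -12]
    - [-3, -62, -12]
    - [-9, -100, -12]
    - [-17, -138, -10]
    - [-25, -174, -5]
    - [-32, -204, 0]
    - [-36, -222, 2]
  roll: [0, 0, 0, 0, 0, 0, 0, 0]
  claw: [0, 0, 0, 0, 0, 0, 0, 0]

```text
t: 40.27
eef_pos: [0.5743, -0.1363, 0.1625]
tool_rot: [-0.0, 0.999, 0.033, -0.001]
contact_force: [-0.1, 1.0, -0.9]
gripper_width: 0.194
grasp_force: 117.8
```

Request:
send_rows:
  slide:
    - [0, -5, 5]
    - [0, -8, 18]
    - [0, -9, 34]
    - [0, -9, 50]
    - [0, -9, 62]
    - [0, -9, 70]
    - [0, -9, 74]
    - [0, -9, 76]
  roll: [0, 0, 0, 0, 0, 0, 0, 0]
  claw: [0, 0, 0, 0, 0, 0, 0, 0]

```text
t: 40.93
eef_pos: [0.5762, -0.1316, 0.0857]
tool_rot: [0.0, 1.0, 0.031, -0.0]
contact_force: [-0.4, -0.5, -1.0]
gripper_width: 0.193
grasp_force: 117.8
```

```bash
python3 - <<'E'
from side import *
o=bot.get_obs();print(o['t'],o['eef_pos'],o['contact_force'])
D=np.array([.513,-.368,0])
def grid(C,z,xs,ys):
    P=np.float32([[px(C+np.array([x/1000,y/1000,z])) for x in xs] for y in ys]);return cv2.remap(g,P[...,0],P[...,1],1).astype(int)
xs=range(-52,53,4)
print('side')
for y in range(-52,53,4): print('%4d'%y,' '.join('%3d'%v for v in grid(D,.0585,xs,[y])[0]))
T0=bot.camera_model('top');it=bot.read_camera('top')[:,:,::-1];g=it.max(2).astype(np.float32)
K=np.array(T0['camera_matrix']);T=np.array(T0['camera_from_world'])
print('top')
for y in range(-52,53,4): print('%4d'%y,' '.join('%3d'%v for v in grid(D,.0585,xs,[y])[0]))
E
```

```text
40.9833 [ 0.57636234 -0.13145738  0.08581783] [-0.43020308  0.62729619 -0.76266285]
side
 -52  42  71 114 141 150 155 161 166 171 174 182 183 185 188 185 185 186 182 182 182 180 181 177 172 161 131  84
 -48  58  97 135 146 149 156 163 166 170 175 180 181 186 186 186 186 185 182 181 182 181 178 175 174 169 152 103
 -44  83 123 152 143 148 157 163 166 170 176 179 184 187 187 187 186 185 183 181 179 181 176 174 172 170 156 119
 -40 136 150 151 141 148 157 160 166 172 176 178 184 187 189 188 186 185 183 180 178 180 176 173 168 168 158 131
 -36 190 172 145 139 146 156 159 166 172 176 177 181 187 187 186 186 186 183 180 178 177 175 172 168 164 162 145
 -32 232 190 140 136 143 155 159 167 171 176 180 182 187 188 186 188 184 183 180 177 177 175 171 167 160 158 151
 -28 234 186 136 134 142 154 159 168 172 179 182 184 189 193 191 190 187 186 180 176 179 177 171 164 157 156 147
 -24 232 184 133 132 143 152 162 172 177 182 185 188 192 193 194 192 192 188 180 178 188 186 170 163 154 152 135
 -20 232 183 134 132 141 153 170 178 185 184 184 189 189 191 194 195 197 191 183 185 200 193 167 161 152 14
[... 4394 characters left out ...]
55  58  58  57  57  55
  32  57  56  57  56  57  55  56  56  55  55  54  57  55  57  55  55  52  52  55  56  55  56  59  54  54  56  54
  36  58  57  57  59  57  55  57  59  53  56  55  56  54  53  57  56  54  53  54  55  55  59  53  53  56  56  55
  40  57  58  57  61  57  54  59  59  57  58  54  56  53  54  57  59  57  54  53  56  60  55  55  56  57  57  59
  44  57  59  54  57  57  56  57  58  59  58  54  57  55  54  56  60  58  57  55  56  57  54  56  58  55  56  57
  48  57  57  57  55  56  57  55  58  57  54  54  58  55  55  54  56  57  55  57  56  56  52  56  58  55  56  55
  52  56  58  58  57  55  57  57  57  56  52  56  58  56  58  58  58  58  54  57  55  55  53  57  58  56  55  53
```

Request:
send_rows:
  slide:
    - [0, 0, 2]
    - [0, 0, 5]
    - [0, 0, 7]
    - [0, 0, 8]
    - [0, 0, 8]
    - [0, 0, 8]
    - [0, 0, 8]
    - [0, 0, 8]
  roll: [0, 0, 0, 0, 0, 0, 0, 0]
  claw: [0, 0, 0, 0, 0, 0.25, 0.35, 0.5]

```text
t: 41.7
eef_pos: [0.5767, -0.131, 0.0782]
tool_rot: [0.0, 0.999, 0.032, 0.0]
contact_force: [-0.4, -0.2, 0.5]
gripper_width: 0.478
grasp_force: 0.0
```

Request:
send_rows:
  slide:
    - [0, 0, 0]
    - [0, 0, 0]
    - [0, 0, 0]
    - [0, 0, -5]
    - [0, 0, -20]
    - [0, 0, -45]
    - [0, 0, -75]
    - [0, 0, -110]
  roll: [0, 0, 0, 0, 0, 0, 0, 0]
  claw: [0.8, 1, 1, 1, 1, 1, 1, 1]

```text
t: 42.37
eef_pos: [0.5753, -0.1309, 0.1884]
tool_rot: [-0.0, 0.999, 0.032, -0.001]
contact_force: [-0.1, -0.7, -0.3]
gripper_width: 1.001
grasp_force: 0.0
```

Request:
send_rows:
  slide:
    - [0, -15, -10]
    - [0, -40, -15]
    - [0, -65, -15]
    - [0, -80, -15]
    - [0, -80, -15]
    - [0, -80, -15]
    - [0, -80, -15]
    - [0, -80, -15]
  roll: [0, 0, 0, 0, 0, 0, 0, 0]
  claw: [1, 1, 1, 1, 1, 1, 1, 1]

```text
t: 43.03
eef_pos: [0.5713, -0.0527, 0.2029]
tool_rot: [0.0, 1.0, 0.031, -0.0]
contact_force: [-0.5, -0.6, -0.1]
gripper_width: 1.001
grasp_force: 0.0
```

```bash
python3 - <<'E'
import side;from side import *
o=bot.get_obs();print(o['t'],o['eef_pos'],o['contact_force'])
D=np.array([.513,-.368,0])
def grid(C,z,xs,ys):
    P=np.float32([[side.px(C+np.array([x/1000,y/1000,z])) for x in xs] for y in ys]);return cv2.remap(g,P[...,0],P[...,1],1).astype(int)
xs=range(-52,53,4)
print('side')
for y in range(-32,37,4): print('%4d'%y,' '.join('%3d'%v for v in grid(D,.0585,xs,[y])[0]))
w=bot.camera_model('wrist');it=bot.read_camera('wrist')[:,:,::-1];cv2.imwrite('pics/w_end.png',it)
T0=bot.camera_model('top');tp=bot.read_camera('top')[:,:,::-1];cv2.imwrite('pics/top_end.png',tp)
for nm,mm,ii in (('wrist',w,it),('top',T0,tp)):
    g=ii.max(2).astype(np.float32);side.K=np.array(mm['camera_matrix']);side.T=np.array(mm['camera_from_world']);print(nm)
    for y in range(-48,49,4): print('%4d'%y,' '.join('%3d'%v for v in grid(D,.0585,xs,[y])[0]))
# scoop handle by top and cap
hsv=cv2.cvtColor(np.ascontiguousarray(tp),cv2.COLOR_BGR2HSV);h,s,v=cv2.split(hsv);k=((h<22)&(s>90)&(v>70)).astype(np.uint8)
n,l,st,c=cv2.connectedComponentsWithStats(k)
for i in range(1,n):
    if st[i,4]>40 and st[i,1]<300: print('orange',st[i],c[i].round(),ray(T0,c[i],.06)[0].round(3))
E
```

```text
43.0833 [ 0.57136243 -0.05269577  0.20288552] [-0.00818639  0.22759318 -0.0111221 ]
side
 -32 233 187 141 134 150 150 161 165 172 175 179 182 188 189 185 187 183 182 180 179 178 178 171 165 162 160 147
 -28 234 186 136 132 148 150 159 166 172 177 181 185 191 190 187 189 187 185 179 180 182 179 170 164 159 157 145
 -24 233 184 131 130 141 153 161 171 176 180 185 189 192 195 192 192 191 187 180 180 189 186 170 161 155 151 137
 -20 232 180 132 130 139 155 166 179 183 184 185 187 189 192 194 195 197 192 183 186 199 193 168 157 151 143 127
 -16 231 185 140 129 141 161 177 189 187 185 189 193 189 186 190 192 194 189 182 190 208 196 168 155 150 139 124
 -12 235 193 144 129 149 174 189 192 189 185 197 209 196 183 190 191 191 185 178 189 204 188 162 152 148 141 126
  -8 236 197 146 137 164 184 194 193 191 188 207 217 194 178 191 190 188 186 173 173 183 172 156 148 148 159 150
  -4 235 188 141 144 174 190 195 192 191 199 205 206 180 176 190 191 191 185 166 159 161 156 152 149 158 187 176
   0 232 181 135 151 180 192 192 187 193 201 193 180 160 174 190 191 191 183 163 147 150 156 155 149 169 21
[... 6426 characters left out ...]
74 207 232 239 239 238 239 238
  44 240 240 240 240 239 240 239 234 226 208 191 174 158 157 161 161 171 195 216 229 235 238 238 238 238 239 238
  48 240 239 240 239 239 239 239 240 238 235 234 228 226 227 227 228 232 235 238 239 238 238 238 238 238 238 238
orange [ 230   32   87   35 1219] [265.  48.] [0.84  0.022 0.06 ]
orange [184  40   8  14  42] [188.  46.] [0.846 0.21  0.06 ]
orange [369 100  34  10 258] [386. 105.] [ 0.697 -0.266  0.06 ]
orange [161 103  18  14  90] [172. 112.] [0.682 0.246 0.06 ]
orange [543 176  15  25 111] [547. 189.] [ 0.489 -0.64   0.06 ]
orange [413 263   8  12  70] [416. 268.] [ 0.309 -0.323  0.06 ]
orange [298 267  19  10 148] [307. 272.] [ 0.303 -0.07   0.06 ]
```

All three pellets show in the dish at (28,-12), (-8,-4) and (-16,9) mm from its centre, at rest. Last, I'll check the scoop and cap.

```bash
python3 - <<'E'
import side;from side import *
ii=np.ascontiguousarray(im);hsv=cv2.cvtColor(ii,cv2.COLOR_BGR2HSV);h,s,v=cv2.split(hsv);k=((h<22)&(s>90)&(v>60)).astype(np.uint8)
n,l,st,c=cv2.connectedComponentsWithStats(k)
print('expected handle base/top px',side.px(np.array([.576,-.131,.01])),side.px(np.array([.576,-.131,.112])))
for i in range(1,n):
    if st[i,4]>40: print('orange',st[i],c[i].round())
# cap in holder: top view
T0=bot.camera_model('top');g=cv2.imread('pics/top_end.png').max(2)
w=cv2.imread('pics/top_end.png');hs=cv2.cvtColor(w,cv2.COLOR_BGR2HSV)
o=bot.get_obs();print(o['t'],o['contact_force'],np.abs(o['joint_vel']).max())
k=cv2.imread('pics/w_end.png');hs=cv2.cvtColor(k,cv2.COLOR_BGR2HSV);h,s,v=cv2.split(hs);kk=((h<22)&(s>90)&(v>70)).astype(np.uint8)
n,l,st,c=cv2.connectedComponentsWithStats(kk)
for i in range(1,n):
    if st[i,4]>200: print('wrist orange',st[i],c[i].round())
E
```

```text
expected handle base/top px [250.53590602 187.35498607] [248.95659563 160.0246618 ]
orange [345   0  59  36 945] [370.  11.]
orange [ 338   26   96   69 3671] [379.  64.]
orange [297  60  17  21 259] [305.  72.]
orange [295  94  18   8  88] [303.  98.]
orange [215 143  11  18 130] [220. 152.]
orange [ 335  154   68   37 1268] [370. 171.]
orange [246 158   9  33 224] [250. 173.]
orange [133 179  21  16 135] [143. 187.]
orange [ 108  180   64   60 1078] [142. 213.]
orange [339 200  11  19 146] [344. 209.]
orange [ 70 261  21  31 244] [ 81. 277.]
orange [144 284  22  19 213] [156. 295.]
43.2333 [-0.03974821 -0.39946211 -0.72072101] 0.003812112881501196
wrist orange [472  47  88  26 977] [516.  60.]
wrist orange [ 343  181   48   48 1066] [366. 202.]
wrist orange [434 387  40  33 841] [454. 405.]
```

The handle blob at (246-255, 158-191) in the side view matches an upright scoop at the release spot. The robot is clear of everything and nearly still.

```bash
python3 -c "
from station import bot
print(bot.hand_in())"
```

```text
the job is handed in; nothing more can be done
None
```

I handed the job in at about 43 s; no verdict came back. The camera checks showed the cap seated in its holder (last checked just before release), all three pellets at rest in the dish, the scoop upright on the bench and the arm clear.

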